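# Put the ceramic coasters away in their lidded case

## Robot

A 7-joint arm with a two-finger parallel gripper is mounted at the origin on the work surface. World frame = base frame: x ahead of the robot, y to its left, z up, the work surface at z = 0. Lengths are in m, angles in rad, forces in N, time in s.
With the tool pointing down it reaches from about 0.4 to 0.85 m from the base axis. Payload 10.4 kg.
Tool frame: the origin (TCP) lies at the very end of the fingers, on their centre line; the grasp point (between the pads) lies 19 mm behind it; z points along the fingers, y is the direction in which the jaws open and shut (so a half turn about z gives the same grasp; the last joint's range is limited). The gripper opens to 87 mm and grips with 3 to 60 N. Pads are 19 mm wide; open, the fingers measure 117 mm over their backs; the gripper's body (75 mm by 190 mm) begins 51 mm behind the grasp point.
Start: joints at [1.086, 0.332, -0.065, 1.46, 0.022, 1.35, -0.088], TCP at [0.278, -0.56, 0.223] pointing down, gripper open.
Joint ranges: [-2.6, 2.6], [-0.5, 2.12], [-1.47, 1.34], [0.16, 2.42], [-1.27, 4.41], [0.06, 2.06], [-2.6, 2.6]. Speed limits (rad/s): [2.22, 2.22, 2.79, 2.79, 3.14, 3.14, 3.14].

## Interface

Orientations are given as a unit quaternion [x, y, z, w].
In Python, from bench import r gives the robot as it stands.
- The arm moves only by the tool move_arm, never from a script. Its argument "deltas" is a list of rows, each a list of 5 numbers: the gripper's target within -1 to 1 (fully open at 1, half-way at 0, shut at -1), then the shift along the tool's x, y, z as a fraction of full scale, then the turn about the tool's z as a fraction of full scale. A call has 1 to 12 rows; each row shifts and turns the commanded pose from where the row before left it, along the tool's axes as they then stand; what a row does not reach is not made up. Full scale, the value 1, is 2.5 cm for a shift and 90 degrees for a turn. A row lasts 1/12 s, in which the tool goes at most 41.7 mm and 7.16 degrees, less where a joint would pass 70% of its speed; a pose out of reach is approached as far as the arm can. A call with a number of a shift or a turn outside -1 to 1 is refused whole. A call with a gripper value outside its range is refused whole. The fingers move at their own pace and stop on an object; "squeeze" is the grip in N (left out, the last holds). Time passes only in rows, so rows that do not move let the fingers close. It gives the time, the measured TCP pose, the force and the opening at its end, in the units of the state.
- r.read_state(): the state, without advancing time (a new reading comes with each control period).
- r.camera(name): name is "scene" or "top" or "wrist"; returns the picture (420x560x3 uint8, red, green, blue); there is no depth.
- r.camera_info(name): a dict with "K" (3x3 intrinsics, pixels), "R" (3x3) and "t" (3): a world point X has camera coordinates R X + t; the wrist camera has in their place "hand_eye" (4x4, takes a point from camera to tool coordinates, whose origin is the TCP and whose axes are the flange's). Camera axes: x right, y down, z forward; pixel columns grow to the right and rows downward; lengths in m; the calibration is good to about 2 mm. A picture is of the moment at which its call begins: read the wrist's pose just before it. camera_info takes no time and is no camera call.
- r.close_job(): hands the job in, once; it reports no verdict.
Trained networks look in the newest picture that a camera, given by its name, has taken for a name from the list of things; names that differ only in an ending like _2 or _b are one class to them, and where a whole thing is asked for, a point or a joint stands for the part that bears it (a point fixed in the world has none). Each returns a list of dicts, best first, with "confidence" (0 to 1); they miss things now and then, are a little off and sometimes report something else, mostly with a low value. They report only what shows in the picture. A call takes as long as a camera call.
- r.boxes_of(camera, label): "position" ([x, y, z] in m, in the coordinates of the camera as it stood for that picture, good to about 4 mm: the middle of the surface that is visible of it).
- r.tip_of(camera, label): "position" ([x, y, z] in m, in the coordinates of the camera as it stood for that picture, good to about 4 mm: a listed point, or the origin of a listed thing).
The state is a dict: "time": time; "joint_positions": joint angles; "joint_vel": joint speeds; "joint_torque": joint torques, N m; "ee_pos": TCP position; "eef_rot": TCP orientation; "ft_force": force on the tool from outside, world axes, zero at the start; "torque": the same for the moment, N m; "width": finger opening in m.
Only numpy, scipy, OpenCV 4.12 (cv2) and the standard library are available. Lean on these libraries where they do the work, as an engineer would, in place of code of your own. Each camera call takes 0.05 s, during which the arm holds its last target.

## Task

Put the coasters away: lift the lid off the wooden coaster case and lay it flat on the table beside it, slide every ceramic coaster that lies about on the table down between the case's corner posts so that they lie flat on one another, and only then put the lid back on, fully seated. The remote control lies on one of the coasters: lay it flat on the bare table. The coasters are brittle: hold them with the lightest grip the gripper has (squeezing one with more than 40 N chips it), and leave the two cups and the tealight where they stand.

Things in the scene. Friction and masses are not known exactly. Their poses are not given: they have to be found in the camera images.
- case: Open square coaster case of pale wood, fixed, its place and angle vary. Base 88 x 88 mm; four L-shaped corner posts, 80 mm outside to outside, rise to 70 mm above the table and hold up to five coasters lying flat on one another. In the middle of each of its four sides is a finger gap 44 mm wide, from floor to top. Origin: centre of its underside on the table; z up, x and y square to its sides.
- case_floor (a point): Centre of the case's floor, 10 mm above the table. Between the posts it is 68 x 68 mm, so a coaster has 2 mm play on each side.
- case_mouth (a point): Centre of the case's mouth, level with the post tops, 70 mm above the table. The posts' inner faces flare outwards over the top 10 mm, to about 75 mm apart.
- lid: Loose square lid, pale wood, about 120 g: a 90 x 90 x 6 mm plate with a 66 x 66 x 6 mm plug under it that fits between the post tops, and a knob on top. It starts on the case. Origin: centre of the plug's underside; plate top 12 mm above it, knob top 40 mm; z up, x and y along its sides. Seated square on the case, its origin is 64 mm above the table; lying on the table, 0.
- lid_knob (a point): Middle of the lid's round wooden knob, 28 mm above the lid's origin. The knob is 24 mm across and ends 28 mm above the plate (18 mm across in its lowest 6 mm).
- coaster1: Square ceramic coaster for an espresso cup, white with a thin cork underside, 64 x 64 mm and 10 mm thick, about 90 g, brittle. Coaster1 (under the remote) and 2 to 4 of the other four lie scattered flat on the table (the absent ones read None from the start). Origin: centre of its underside; z is up, x and y are parallel to its sides.
- coaster2: Square ceramic coaster for an espresso cup, white with a thin cork underside, 64 x 64 mm and 10 mm thick, about 90 g, brittle. Coaster1 (under the remote) and 2 to 4 of the other four lie scattered flat on the table (the absent ones read None from the start). Origin: centre of its underside; z is up, x and y are parallel to its sides.
- coaster3: Square ceramic coaster for an espresso cup, white with a thin cork underside, 64 x 64 mm and 10 mm thick, about 90 g, brittle. Coaster1 (under the remote) and 2 to 4 of the other four lie scattered flat on the table (the absent ones read None from the start). Origin: centre of its underside; z is up, x and y are parallel to its sides.
- coaster4: Square ceramic coaster for an espresso cup, white with a thin cork underside, 64 x 64 mm and 10 mm thick, about 90 g, brittle. Coaster1 (under the remote) and 2 to 4 of the other four lie scattered flat on the table (the absent ones read None from the start). Origin: centre of its underside; z is up, x and y are parallel to its sides.
- coaster5: Square ceramic coaster for an espresso cup, white with a thin cork underside, 64 x 64 mm and 10 mm thick, about 90 g, brittle. Coaster1 (under the remote) and 2 to 4 of the other four lie scattered flat on the table (the absent ones read None from the start). Origin: centre of its underside; z is up, x and y are parallel to its sides.
- cup1: Espresso cup of brown terracotta, 60 mm across and 55 mm high, open, standing among the coasters; not to be disturbed. Origin: centre of its underside.
- cup2: Espresso cup of blue ceramic, the same size; not to be disturbed. Origin: centre of its underside.
- tealight: Glass tealight holder, 56 mm across, 33 mm high, among the coasters; not to be disturbed. Origin: centre of its underside.
- remote: Slim black remote control, 130 mm long (its x), 38 mm wide (its y), 16 mm thick, about 90 g; it starts lying across coaster1, its underside 10 mm above the table. Origin: centre of its underside; z up.

How it is judged:
On the way, in this order (a step that is already met when the one before it is completed fails the run):
1. the lid lies flat on the table beside the case (horizontal distance between lid and case above 0.08 m and height (world z) of lid below 0.006 m and angle between lid's own z axis and vertical below 0.08 rad and linear speed of lid below 0.02 m/s), for 0.2 s.
2. every coaster lies flat in the case, between the posts, with the lid still off (x of coaster1 in the frame of case between -0.006 and 0.006 m and y of coaster1 in the frame of case between -0.006 and 0.006 m and z of coaster1 in the frame of case between 0.005 and 0.054 m and angle between the z axis of each of coaster1, coaster2, coaster3, coaster4, coaster5 and the z axis of case, either way round below 0.1 rad and x of coaster2 in the frame of case between -0.006 and 0.006 m and y of coaster2 in the frame of case between -0.006 and 0.006 m and z of coaster2 in the frame of case between 0.005 and 0.054 m and x of coaster3 in the frame of case between -0.006 and 0.006 m and y of coaster3 in the frame of case between -0.006 and 0.006 m and z of coaster3 in the frame of case between 0.005 and 0.054 m and x of coaster4 in the frame of case between -0.006 and 0.006 m and y of coaster4 in the frame of case between -0.006 and 0.006 m and z of coaster4 in the frame of case between 0.005 and 0.054 m and x of coaster5 in the frame of case between -0.006 and 0.006 m and y of coaster5 in the frame of case between -0.006 and 0.006 m and z of coaster5 in the frame of case between 0.005 and 0.054 m and horizontal distance between lid and case above 0.08 m), for 0.3 s.
At the end, for the whole second after the job is handed in: Each coaster present: within 6 mm of the case's axis both ways, flat within 0.1 rad, underside below 54 mm. Lid on the case: within 8 mm both ways, tilt under 0.08 rad, origin 58 to 68 mm up. Remote flat on the table (underside below 6 mm, flat within 0.1 rad). All at rest (x of coaster1 in the frame of case between -0.006 and 0.006 m and y of coaster1 in the frame of case between -0.006 and 0.006 m and z of coaster1 in the frame of case between 0.005 and 0.054 m and angle between the z axis of each of coaster1, coaster2, coaster3, coaster4, coaster5, remote and the z axis of case, either way round below 0.1 rad and x of coaster2 in the frame of case between -0.006 and 0.006 m and y of coaster2 in the frame of case between -0.006 and 0.006 m and z of coaster2 in the frame of case between 0.005 and 0.054 m and x of coaster3 in the frame of case between -0.006 and 0.006 m and y of coaster3 in the frame of case between -0.006 and 0.006 m and z of coaster3 in the frame of case between 0.005 and 0.054 m and x of coaster4 in the frame of case between -0.006 and 0.006 m and y of coaster4 in the frame of case between -0.006 and 0.006 m and z of coaster4 in the frame of case between 0.005 and 0.054 m and x of coaster5 in the frame of case between -0.006 and 0.006 m and y of coaster5 in the frame of case between -0.006 and 0.006 m and z of coaster5 in the frame of case between 0.005 and 0.054 m and x of lid in the frame of case between -0.008 and 0.008 m and y of lid in the frame of case between -0.008 and 0.008 m and z of lid in the frame of case between 0.058 and 0.068 m and angle between lid's own z axis and vertical below 0.08 rad and height (world z) of remote below 0.006 m and linear speed of each of coaster1, coaster2, coaster3, coaster4, coaster5, lid, remote below 0.02 m/s); the robot touches nothing.
It fails at once if a coaster is squeezed or pushed too hard by the fingers (more than 90 N summed over both fingers, 45 N each) (contact force between the fingers and coaster1 above 90 N or contact force between the fingers and coaster2 above 90 N or contact force between the fingers and coaster3 above 90 N or contact force between the fingers and coaster4 above 90 N or contact force between the fingers and coaster5 above 90 N).
It fails at once if a cup or the tealight is moved more than 50 mm or tipped over (distance of any of cup1, cup2, tealight from where it was at the start of the episode above 0.05 m or angle between any of cup1, cup2, tealight's own z axis and vertical above 0.6 rad).
Of coaster2, coaster3, coaster4, coaster5 only 2 to 4 are there at a start; the rules pass over those that are not, and their reading is None.
At some moment in a run one of coaster2, coaster3, coaster4, coaster5 may be knocked a few centimetres aside while the robot is not near it.
Once in a run the grip may slacken for a moment while it holds something.
It also fails if it takes over 210 s, if anything falls off the work surface, if the arm or the gripper's body presses on something with over 40 N, if the wrist force passes 120 N, or if a joint passes its speed limit or range.

## Working session

There is one attempt and no reset: what is moved stays moved. The work goes in short steps, Python scripts to look and compute and a tool call to move; the robot and the scene stay as the last step left them, time stands still between calls to the robot, and variables do not carry over. Pictures are saved under pics/ and viewed, and the job is handed in when it is done.

Besides the shell and the picture viewer there is one more tool, called after "Request:" in YAML: its name, and indented under it one key for each argument. move_arm: Moves the arm, as the interface text tells. Shift numbers are shares of 2.5 cm and turn numbers shares of 90 degrees, none past 1 either way. Its arguments: {"type":"object","properties":{"deltas":{"type":"array","items":{"type":"array","items":{"type":"number"}}},"squeeze":{"type":"number"}},"required":["deltas"]}

```bash
ls; mkdir -p pics; python3 - <<'E'
from bench import r
import cv2
s=r.read_state()
for k in('time','ee_pos','eef_rot','width','ft_force'):print(k,s[k])
for c in('scene','top','wrist'):
    im=r.camera(c);cv2.imwrite(f'pics/{c}0.png',im[:,:,::-1])
    i=r.camera_info(c);print(c,{k:(v.tolist() if hasattr(v,'tolist') else v) for k,v in i.items()})
E
```

```text
pics
time 0.0
ee_pos [ 0.27829159 -0.55918961  0.2217393 ]
eef_rot [ 9.73456209e-01  2.28872208e-01 -2.07420201e-04 -6.92367084e-04]
width 0.08670253576120786
ft_force [-0.67714543 -0.04014574 -0.94144689]
scene {'K': [[538.3183999351133, 0.0, 284.35719823561965], [0.0, 538.3183999351133, 213.39196579090964], [0.0, 0.0, 1.0]], 'R': [[0.8600455772266115, 0.5098185602134505, -0.020165335475244822], [0.2895482573657981, -0.5202367129316339, -0.8034398354416578], [-0.4200992879658026, 0.6851560392932204, -0.5950443597503069]], 't': [-0.470819034326672, -0.08038595405098199, 1.4791734709631132]}
top {'K': [[414.2790546685935, 0.0, 276.98850079595076], [0.0, 414.2790546685935, 209.66650476344267], [0.0, 0.0, 1.0]], 'R': [[-0.01087903339462686, -0.9997382227056543, -0.020127908329932314], [-0.9960499233894888, 0.0126085086100427, -0.08789525371955138], [0.088126027643327, 0.019092186149575502, -0.9959263485217354]], 't': [0.01760824837128475, 0.5234658535501423, 0.8840353275049242]}
wrist {'K': [[327.0909485810788, 0.0, 281.46600099849024], [0.0, 327.0909485810788, 207.866391480579], [0.0, 0.0, 1.0]], 'hand_eye': [[-0.0009499917537821395, -0.9565603507661395, -0.2915328332415153, 0.08045625711093539], [0.9999994547349499, -0.0007823037468141463, -0.000691759096511508, 0.0013167027493915517], [0.0004336420962405198, -0.291533331444288, 0.9565605723693218, -0.16185254303612892], [0.0, 0.0, 0.0, 1.0]]}
```

View pics/top0.png

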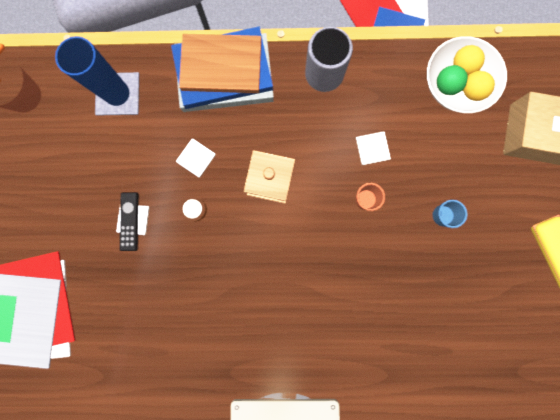

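View pics/scene0.png

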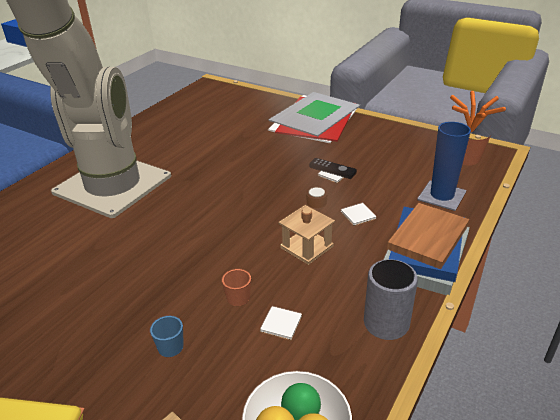

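View pics/wrist0.png

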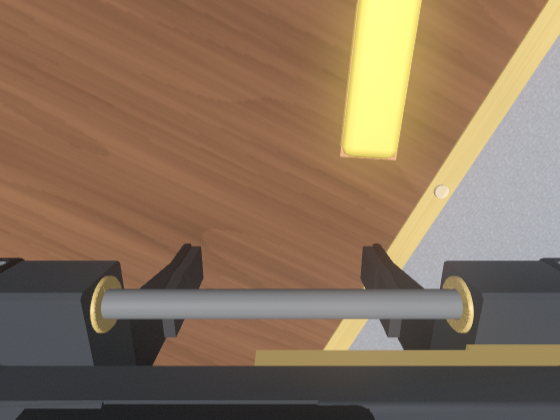

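```bash
cat > h.py <<'E'
from bench import r
import numpy as np, cv2
from scipy.spatial.transform import Rotation as Ro
def T_wc(cam, s=None):
    i=r.camera_info(cam)
    T=np.eye(4)
    if cam!='wrist':
        R=np.array(i['R']);t=np.array(i['t']);T[:3,:3]=R.T;T[:3,3]=-R.T@t
    else:
        s=s or r.read_state()
        E=np.eye(4);E[:3,:3]=Ro.from_quat(s['eef_rot']).as_matrix();E[:3,3]=s['ee_pos'];T=E@np.array(i['hand_eye'])
    return T,np.array(i['K'])
def px2w(T,K,uv,z):
    uv=np.atleast_2d(np.array(uv,float)); d=np.c_[uv,np.ones(len(uv))]@np.linalg.inv(K).T@T[:3,:3].T
    o=T[:3,3]; return o+d*((z-o[2])/d[:,2])[:,None]
def w2px(T,K,X):
    c=(np.atleast_2d(X)-T[:3,3])@T[:3,:3]; p=c@K.T; return p[:,:2]/p[:,2:]
def yaw(s): 
    x=Ro.from_quat(s['eef_rot']).as_matrix()[:,0]; return np.degrees(np.arctan2(x[1],x[0]))
def whites(im,T,K,z,thr=185,amin=200):
    hsv=cv2.cvtColor(im,cv2.COLOR_RGB2HSV)
    m=((hsv[...,2]>thr)&(hsv[...,1]<45)).astype(np.uint8)
    n,l,st,ce=cv2.connectedComponentsWithStats(m); out=[]
    for k in range(1,n):
        if st[k,4]<amin: continue
        yx=np.argwhere(l==k)[:,::-1]
        c,_=cv2.findContours((l==k).astype(np.uint8),cv2.RETR_EXTERNAL,cv2.CHAIN_APPROX_NONE)
        W=px2w(T,K,c[0][:,0,:],z)[:,:2]*1000
        rc=cv2.minAreaRect(W.astype(np.float32)); out.append((ce[k].round(0),rc))
    return out
def nets(cam,labels,kinds=('tip',)):
    T,_=T_wc(cam)
    for l in labels:
        for k in kinds:
            f=r.tip_of if k=='tip' else r.boxes_of
            for d in f(cam,l)[:5]:
                p=T[:3,:3]@np.array(d['position'])+T[:3,3]
                print(l,k,round(d['confidence'],2),(p*1000).round(0))
def state():
    s=r.read_state();print('t',round(s['time'],2),'tcp mm',(np.array(s['ee_pos'])*1000).round(1),'yaw',round(yaw(s),1),'w',round(s['width']*1000,1),'F',np.round(s['ft_force'],1));return s
def delta(target,ty=None,mod=90):
    """print shift in tool axes (units of 25mm) and turn (units of 90deg)"""
    s=r.read_state();R=Ro.from_quat(s['eef_rot']).as_matrix()
    d=R.T@(np.array(target)/1000-s['ee_pos'])
    print('shift mm tool',(d*1000).round(1),'units',(d/.025).round(3))
    if ty is not None:
        a=-(ty-yaw(s)); a=(a+mod/2)%mod-mod/2
        print('turn deg',round(a,1),'units',round(a/90,4))
E
python3 - <<'E'
from h import *
im=r.camera('top');T,K=T_wc('top')
print(T[:3,3])
for o in whites(im,T,K,.010):
    print(o[0],np.round(o[1][0],1),np.round(o[1][1],1),round(o[1][2],1))
nets('top',['case','lid','lid_knob','coaster1','coaster2','cup1','cup2','tealight','remote'])
state()
E
```

```text
[ 0.44368316 -0.00587465  0.92679866]
[46. 14.] [985.4 506.3] [309.1  81.2] 88.7
[278.  16.] [933.9   6.7] [353.3 160.9] 88.7
[482.  11.] [ 973.4 -453.8] [371.6  60.3] 88.7
[170.  22.] [975.1 281.9] [ 56.7 201.1] 0.6
[466.  74.] [ 828.6 -421.2] [177.5 178.5] 87.6
[122.  98.] [798.2 378.6] [97. 97.] 1.1
[252.  97.] [783.9  81.8] [ 14.3 125.2] 5.9
[373. 148.] [ 661.3 -204.5] [65.  65.9] 10.6
[195. 157.] [645.6 195. ] [66.4 65.9] 54.8
[192. 208.] [531.  201.4] [40.6 40.4] 0.3
[142. 219.] [506.8 311.1] [65.2 22.5] 1.0
[ 32. 322.] [288.6 547.5] [208.7 152.3] 2.8
[285. 410.] [97.2  0.5] [228.2  38.9] 89.8
case tip 0.2 [648. 193.  -4.]
lid tip 0.95 [594.  28.  59.]
lid_knob tip 0.81 [593.  27.  95.]
coaster1 tip 0.97 [647. 195.  -1.]
coaster1 tip 0.82 [508. 333.   1.]
coaster1 tip 0.73 [ 658. -205.   -2.]
coaster2 tip 0.97 [647. 195.  -1.]
coaster2 tip 0.82 [508. 333.   1.]
coaster2 tip 0.73 [ 658. -205.   -2.]
cup1 tip 0.92 [ 545. -190.    2.]
cup1 tip 0.58 [ 508. -354.   -1.]
cup2 tip 0.92 [ 545. -190.    2.]
cup2 tip 0.58 [ 508. -354.   -1.]
tealight tip 0.62 [531. 196.   1.]
remote tip 0.62 [501. 341.  13.]
t 0.65 tcp mm [ 278.5 -559.5  222.6] yaw 26.5 w 86.8 F [ 0.6 -0.6 -0.5]
```

Request:
move_arm:
  deltas:
    - [1, 0.99, -0.7, 0, 0]
    - [1, 0.99, -0.7, 0, 0]
    - [1, 0.99, -0.7, 0, 0]
    - [1, 0.99, -0.7, 0, 0]
    - [1, 0.99, -0.7, 0, 0]
    - [1, 0.99, -0.7, 0, 0]
    - [1, 0.99, -0.7, 0, 0]
    - [1, 0.99, -0.7, 0, 0]
    - [1, 0.99, -0.7, 0, 0]
    - [1, 0.99, -0.7, 0, 0]
    - [1, 0.99, -0.7, 0, 0]
  squeeze: 3

```text
time: 1.57
ee_pos: [0.437, -0.2646, 0.2228]
eef_rot: [0.973, 0.229, 0.0, 0.0]
ft_force: [0.3, -0.2, 0.8]
width: 0.087
```

Request:
move_arm:
  deltas:
    - [1, 0.99, -0.7, 0, 0]
    - [1, 0.99, -0.7, 0, 0]
    - [1, 0.99, -0.7, 0, 0]
    - [1, 0.99, -0.7, 0, 0]
    - [1, 0.99, -0.7, 0, 0]
    - [1, 0.99, -0.7, 0, 0]
    - [1, 0.99, -0.7, 0, 0]
    - [1, 0.99, -0.7, 0, 0]
    - [1, 0.99, -0.7, 0, 0]
    - [1, 0.99, -0.7, 0, 0]
    - [1, 0.99, -0.7, 0, 0]

```text
time: 2.48
ee_pos: [0.595, 0.0289, 0.2227]
eef_rot: [0.974, 0.229, 0.0, 0.0]
ft_force: [-0.1, -0.1, 0.5]
width: 0.0872
```

Request:
move_arm:
  deltas:
    - [1, 0, 0, 0, -0.075]
    - [1, 0, 0, 0, -0.075]
    - [1, 0, 0, 0, -0.075]
    - [1, 0, 0, 0, -0.075]
    - [1, 0, 0, 0, -0.075]
    - [1, 0, 0, 0, -0.075]
    - [1, 0, 0, 0, -0.075]
    - [1, 0, 0, 0, -0.075]
    - [1, 0, 0, 0, 0]
    - [1, 0, 0, 0, 0]

```text
time: 3.32
ee_pos: [0.5944, 0.0276, 0.2225]
eef_rot: [0.765, 0.644, 0.0, -0.0]
ft_force: [0.1, -0.4, 0.1]
width: 0.0873
```

```bash
python3 - <<'E'
from h import *
s=state()
im=r.camera('wrist');cv2.imwrite('pics/w1.png',im[:,:,::-1])
nets('wrist',['lid','lid_knob','case_mouth'])
E
```

```text
t 3.32 tcp mm [594.4  27.6 222.5] yaw 80.2 w 87.3 F [ 0.1 -0.4  0.1]
lid tip 0.71 [530. 196.   1.]
lid tip 0.68 [588.  28.  69.]
lid_knob tip 0.78 [589.  28.  94.]
```

View pics/w1.png

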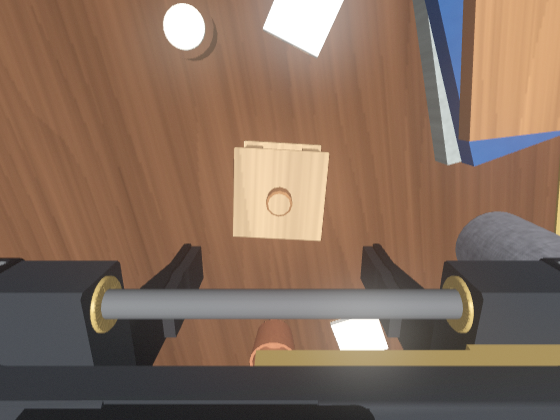

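```bash
python3 - <<'E'
from h import *
T,K=T_wc('wrist')
P=px2w(T,K,[(236,149),(328,152),(322,241),(233,237)],.076)*1000
print(P.round(1),P.mean(0).round(1))
for i in range(4):
    d=P[(i+1)%4]-P[i]; print(np.linalg.norm(d).round(1),np.degrees(np.arctan2(d[1],d[0])).round(1))
print(px2w(T,K,[(278,201)],.104)*1000)
c=P.mean(0)
delta([593,28.5,80])
E
```

```text
[[560.6  77.1  76. ]
 [645.   59.8  76. ]
 [627.4 -28.5  76. ]
 [539.1  -8.9  76. ]] [593.   24.9  76. ]
86.1 -11.6
90.0 -101.2
90.4 167.5
88.6 76.0
[[592.19830499  28.43908676 104.        ]]
shift mm tool [  0.6  -1.6 142.6] units [ 0.022 -0.062  5.704]
```

Request:
move_arm:
  deltas:
    - [0, 0.02, -0.06, 0.9, 0.024]
    - [0, 0, 0, 0.9, 0]
    - [0, 0, 0, 0.9, 0]
    - [0, 0, 0, 0.9, 0]
    - [0, 0, 0, 0.8, 0]
    - [0, 0, 0, 0.7, 0]
    - [0, 0, 0, 0.5, 0]
    - [0, 0, 0, 0, 0]
    - [-0.3, 0, 0, 0, 0]
    - [-1, 0, 0, 0, 0]
    - [-1, 0, 0, 0, 0]
    - [-1, 0, 0, 0, 0]
  squeeze: 20

```text
time: 4.52
ee_pos: [0.5936, 0.0285, 0.0837]
eef_rot: [0.776, 0.631, 0.001, 0.001]
ft_force: [-0.2, 0.4, 0.9]
width: 0.0245
```

Request:
move_arm:
  deltas:
    - [-1, 0, 0, 0, 0]
    - [-1, 0, 0, 0, 0]
    - [-1, 0, 0, 0, 0]
    - [-1, 0, 0, 0, 0]

```text
time: 4.85
ee_pos: [0.5937, 0.0285, 0.0835]
eef_rot: [0.776, 0.631, 0.001, 0.001]
ft_force: [-1.2, 0.4, 6.2]
width: 0.0235
```

Request:
move_arm:
  deltas:
    - [-1, 0, 0, -0.3, 0]
    - [-1, 0, 0, -0.5, 0]
    - [-1, 0, 0, -0.8, 0]
    - [-1, 0, -0.8, 0, 0]
    - [-1, 0, -1, 0, 0]
    - [-1, 0, -1, 0, 0]
    - [-1, 0, -1, 0, 0]
    - [-1, 0, -1, 0, 0]
    - [-1, 0, -0.8, 0, 0]
    - [-1, 0, -0.4, 0, 0]
    - [-1, 0, 0, 0, 0]

```text
time: 5.77
ee_pos: [0.445, 0.0592, 0.1233]
eef_rot: [0.775, 0.632, -0.0, 0.001]
ft_force: [0.5, 0.3, -0.9]
width: 0.0228
```

```bash
python3 - <<'E'
from h import *
s=state()
im=r.camera('scene');cv2.imwrite('pics/s1.png',im[:,:,::-1])
E
```

```text
t 5.77 tcp mm [445.   59.2 123.3] yaw 78.4 w 22.8 F [ 0.5  0.3 -0.9]
```

View pics/s1.png

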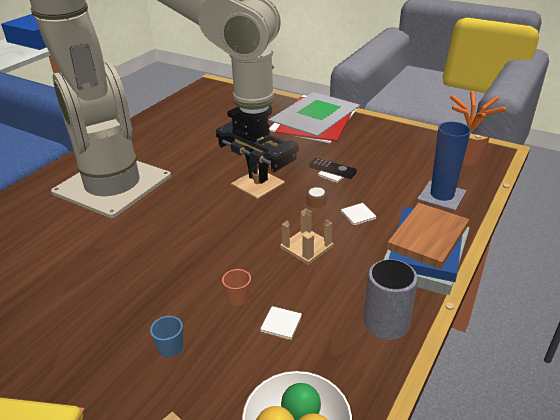

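Request:
move_arm:
  deltas:
    - [-1, 0, 0, 0.8, 0]
    - [-1, 0, 0, 0.9, 0]
    - [-1, 0, 0, 0.9, 0]
    - [-1, 0, 0, 0.7, 0]
    - [-1, 0, 0, 0.4, 0]
    - [-1, 0, 0, 0.2, 0]
    - [-1, 0, 0, 0.1, 0]
    - [-1, 0, 0, 0.06, 0]
    - [-1, 0, 0, 0, 0]
    - [-1, 0, 0, 0, 0]

```text
time: 6.65
ee_pos: [0.4469, 0.0589, 0.0218]
eef_rot: [0.776, 0.631, 0.0, 0.0]
ft_force: [0.6, 0.5, -0.9]
width: 0.0232
```

Request:
move_arm:
  deltas:
    - [-1, 0, 0, 0.04, 0]
    - [-1, 0, 0, 0.04, 0]
    - [-1, 0, 0, 0, 0]

```text
time: 6.9
ee_pos: [0.4465, 0.0588, 0.0193]
eef_rot: [0.776, 0.631, 0.0, 0.0]
ft_force: [1.0, -0.1, -0.6]
width: 0.0229
```

Request:
move_arm:
  deltas:
    - [-1, 0, 0, 0.04, 0]
    - [-1, 0, 0, 0, 0]
    - [-0.3, 0, 0, 0, 0]
    - [-0.2, 0, 0, 0, 0]
    - [0, 0, 0, 0, 0]

```text
time: 7.32
ee_pos: [0.4462, 0.0589, 0.0181]
eef_rot: [0.776, 0.631, 0.0, 0.0]
ft_force: [-0.5, -0.4, -0.7]
width: 0.0347
```

```bash
python3 - <<'E'
from h import *
s=state()
im=r.camera('wrist');cv2.imwrite('pics/w2.png',im[:,:,::-1])
im=r.camera('scene');cv2.imwrite('pics/s2.png',im[120:270,180:400,::-1].repeat(3,0).repeat(3,1))
E
```

```text
t 7.32 tcp mm [446.2  58.9  18.1] yaw 78.3 w 34.7 F [-0.5 -0.4 -0.7]
```

View pics/s2.png

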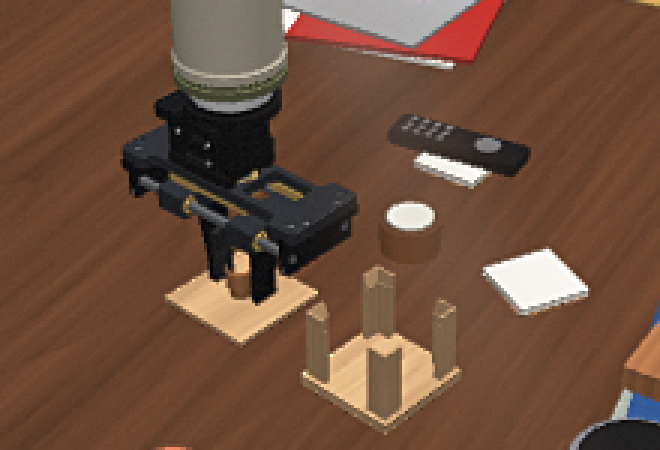

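View pics/w2.png

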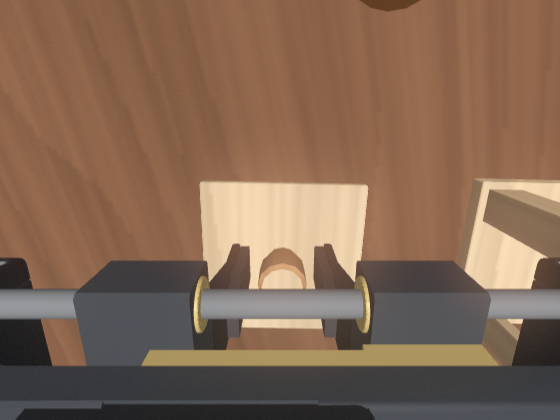

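Request:
move_arm:
  deltas:
    - [0.3, 0, 0, -0.5, 0]
    - [1, 0, 0, -1, 0]
    - [1, 0, 0, -1, 0]
    - [1, 0, 0, -1, 0]
    - [1, 0, 0.5, -1, 0]
    - [1, 0, 1, -1, 0]
    - [1, 0, 1, -1, 0]
    - [1, 0, 1, -1, 0]
    - [1, 0, 1, -0.5, 0]
    - [1, 0, 1, 0, 0]
    - [1, 0, 0.4, 0, 0]
    - [1, 0, 0, 0, 0]

```text
time: 8.42
ee_pos: [0.5921, 0.0281, 0.2172]
eef_rot: [0.776, 0.631, 0.0, -0.001]
ft_force: [0.3, -0.0, -0.5]
width: 0.0867
```

```bash
python3 - <<'E'
from h import *
s=state()
im=r.camera('wrist');cv2.imwrite('pics/w3.png',im[:,:,::-1])
nets('wrist',['case','case_mouth','case_floor','lid'])
im=r.camera('top');cv2.imwrite('pics/t3.png',im[:,:,::-1])
E
```

```text
t 8.42 tcp mm [592.1  28.1 217.2] yaw 78.2 w 86.7 F [ 0.3 -0.  -0.5]
case tip 0.69 [590.  25.   2.]
case_mouth tip 0.6 [596.  26.  75.]
case_floor tip 0.74 [589.  32.   8.]
lid tip 0.87 [444.  58.   3.]
lid tip 0.64 [ 546. -187.    4.]
```

View pics/w3.png

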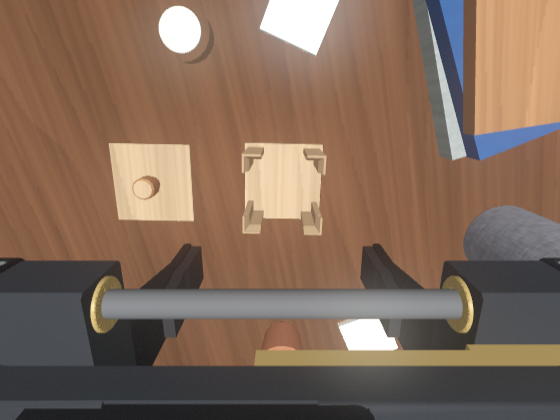

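View pics/t3.png

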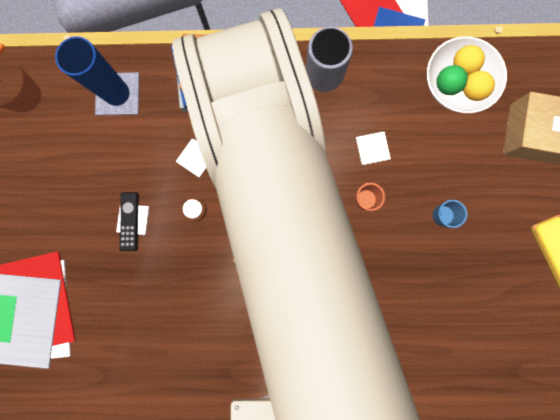

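```bash
python3 - <<'E'
import cv2
im=cv2.imread('pics/w3.png')[130:250,225:345];cv2.imwrite('pics/w3z.png',cv2.resize(im,None,fx=5,fy=5,interpolation=cv2.INTER_CUBIC))
E
```

```text
(no output)
```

View pics/w3z.png

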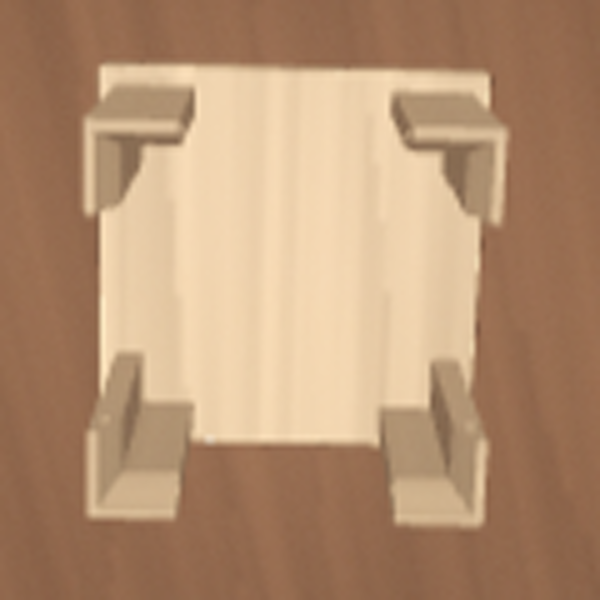

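```bash
python3 - <<'E'
from h import *
T,K=T_wc('wrist')
def z(p): return [((u+.5)/5-.5+225,(v+.5)/5-.5+130) for u,v in p]
def rep(P):
    print(P.round(1).tolist(),'mean',P.mean(0).round(1))
    for i in range(4):
        d=P[(i+1)%4]-P[i]; print(np.linalg.norm(d).round(1),(np.degrees(np.arctan2(d[1],d[0]))%90).round(1))
rep(px2w(T,K,z([(86,119),(507,127),(485,526),(87,519)]),.07)*1000)
P=px2w(T,K,z([(100,66),(489,72),(290,441)]),.01)*1000
print(P.round(1)); m=(P[0]+P[1])/2; print((m+P[2])/2)
# lid
rep(px2w(T,K,[(110.5,143),(190.5,145),(193,220.5),(118,219.5)],.012)*1000)
print(px2w(T,K,[(144,188)],.04)*1000)
E
```

```text
[[561.9, 74.5, 70.0], [639.4, 56.9, 70.0], [621.8, -22.0, 70.0], [542.9, -4.1, 70.0]] mean [591.5  26.3  70. ]
79.5 77.2
80.8 77.4
80.9 77.2
80.8 76.4
[[559.1  79.   10. ]
 [643.8  60.1  10. ]
 [582.7 -16.   10. ]]
[592.09749987  26.744489    10.        ]
[[413.7, 109.2, 12.0], [499.9, 89.0, 12.0], [477.8, 3.0, 12.0], [390.8, 22.3, 12.0]] mean [445.5  55.9  12. ]
88.6 76.9
88.9 75.6
89.1 77.5
89.8 75.2
[[446.67150769  56.84814448  40.        ]]
```

Request:
move_arm:
  deltas:
    - [1, 0.95, -0.5, 0, 0]
    - [1, 0.95, -0.5, 0, 0]
    - [1, 0.95, -0.5, 0, 0]
    - [1, 0.95, -0.5, 0, 0]
    - [1, 0.95, -0.5, 0, 0]
    - [1, 0.95, -0.5, 0, 0]
    - [1, 0.95, -0.5, 0, 0]
    - [1, 0.95, -0.5, 0, 0]
    - [1, 0.95, -0.5, 0, 0]
    - [1, 0.95, -0.5, 0, 0]
    - [1, 0.95, -0.5, 0, 0]
    - [1, 0.9, -0.4, 0, 0]

```text
time: 9.72
ee_pos: [0.5024, 0.3382, 0.2185]
eef_rot: [0.775, 0.632, 0.0, 0.0]
ft_force: [0.3, 1.1, 0.2]
width: 0.0874
```

Request:
move_arm:
  deltas:
    - [1, 0, 0, 0, -0.079]
    - [1, 0, 0, 0, -0.079]
    - [1, 0, 0, 0, -0.079]
    - [1, 0, 0, 0, -0.079]
    - [1, 0, 0, 0, -0.079]
    - [1, 0, 0, 0, -0.079]
    - [1, 0, 0, 0, -0.079]
    - [1, 0, 0, 0, -0.079]
    - [1, 0, 0, 0, -0.079]
    - [1, 0, 0, 0, -0.079]
    - [1, 0, 0, 0, -0.079]
    - [1, 0, 0, 0, -0.079]

```text
time: 10.72
ee_pos: [0.5033, 0.3365, 0.2183]
eef_rot: [0.139, 0.99, -0.0, 0.0]
ft_force: [0.4, -0.3, 0.7]
width: 0.0868
```

Request:
move_arm:
  deltas:
    - [1, 0, 0, 0, -0.079]
    - [1, 0, 0, 0, -0.079]
    - [1, 0, 0, 0, 0]

```text
time: 10.97
ee_pos: [0.5034, 0.3365, 0.2181]
eef_rot: [0.016, 1.0, -0.0, 0.0]
ft_force: [-0.3, 0.2, 0.8]
width: 0.0867
```

```bash
python3 - <<'E'
from h import *
s=state()
im=r.camera('wrist');cv2.imwrite('pics/w4.png',im[:,:,::-1])
nets('wrist',['remote','coaster1'])
E
```

```text
t 10.97 tcp mm [503.4 336.5 218.1] yaw 178.2 w 86.7 F [-0.3  0.2  0.8]
remote tip 0.62 [504. 340.   7.]
coaster1 tip 0.69 [512. 336.  -2.]
coaster1 tip 0.44 [528. 193.  -1.]
```

View pics/w4.png

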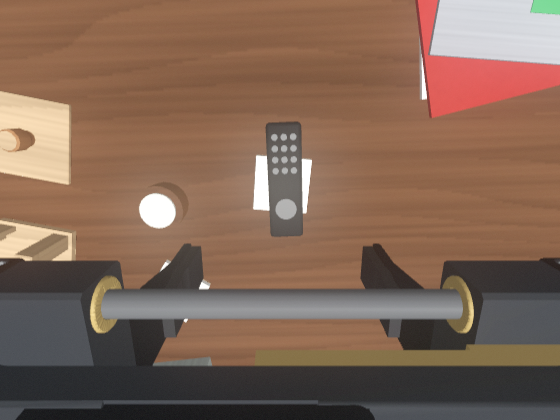

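```bash
python3 - <<'E'
from h import *
T,K=T_wc('wrist')
P=px2w(T,K,[(283.5,122.5),(287,236)],.026)*1000
print(P.round(1),P.mean(0)); d=P[1]-P[0]; a=np.degrees(np.arctan2(d[1],d[0])); print(np.linalg.norm(d),a)
Q=px2w(T,K,[(258,156),(311,158),(307.5,213),(254,211)],.010)*1000
print(Q.round(1),Q.mean(0))
for i in range(4):
    d=Q[(i+1)%4]-Q[i]; print(np.linalg.norm(d).round(1),(np.degrees(np.arctan2(d[1],d[0]))%90).round(1))
c=P.mean(0)
delta([c[0],c[1],13],a,180)
E
```

```text
[[438.5 340.5  26. ]
 [566.3 339.3  26. ]] [502.41992459 339.92314043  26.        ]
127.81254362510141 -0.5320780709651101
[[474.5 310.3  10. ]
 [479.3 370.   10. ]
 [544.5 364.8  10. ]
 [539.3 301.5  10. ]] [509.39763858 336.66081609  10.        ]
59.9 85.4
65.4 85.4
63.6 85.3
65.4 82.2
shift mm tool [  1.3   3.3 205.1] units [0.053 0.131 8.205]
turn deg -1.9 units -0.0208
```

Request:
move_arm:
  deltas:
    - [0.5, 0.05, 0.13, 1, -0.02]
    - [0.3, 0, 0, 1, 0]
    - [0.1, 0, 0, 1, 0]
    - [0.1, 0, 0, 1, 0]
    - [0.1, 0, 0, 1, 0]
    - [0.1, 0, 0, 1, 0]
    - [0.1, 0, 0, 1, 0]
    - [0.1, 0, 0, 0.7, 0]
    - [0.1, 0, 0, 0.4, 0]
    - [0.1, 0, 0, 0.1, 0]
    - [0.1, 0, 0, 0, 0]
  squeeze: 15

```text
time: 12.03
ee_pos: [0.5025, 0.3401, 0.0131]
eef_rot: [0.004, 1.0, -0.0, -0.0]
ft_force: [-0.2, -0.1, 0.7]
width: 0.0479
```

Request:
move_arm:
  deltas:
    - [-0.3, 0, 0, 0, 0]
    - [-1, 0, 0, 0, 0]
    - [-1, 0, 0, 0, 0]
    - [-1, 0, 0, 0, 0]
    - [-1, 0, 0, 0, 0]

```text
time: 12.45
ee_pos: [0.5032, 0.3405, 0.0143]
eef_rot: [0.003, 1.0, 0.0, 0.001]
ft_force: [-0.4, -0.1, 6.6]
width: 0.038
```

Held at 38 mm. Lift, shift, lower.

Request:
move_arm:
  deltas:
    - [-1, 0, 0, -0.4, 0]
    - [-1, 0, 0, -0.8, 0]
    - [-1, 0, 0, -0.8, 0]
    - [-1, -0.4, 0.6, 0, 0]
    - [-1, -0.8, 1, 0, 0]
    - [-1, -0.8, 1, 0, 0]
    - [-1, -0.7, 0.8, 0, 0]
    - [-1, 0, 0.2, 0, 0]
    - [-1, 0, 0, 0.8, 0]
    - [-1, 0, 0, 0.8, 0]
    - [-1, 0, 0, 0.5, 0]
    - [-1, 0, 0, 0.2, 0]

```text
time: 13.45
ee_pos: [0.5698, 0.4284, 0.0038]
eef_rot: [0.003, 1.0, -0.001, -0.001]
ft_force: [-6.6, -9.5, 19.8]
width: 0.0378
```

Request:
move_arm:
  deltas:
    - [-1, 0, 0, 0.06, 0]
    - [-1, 0, 0, 0, 0]

```text
time: 13.62
ee_pos: [0.5707, 0.4295, 0.0045]
eef_rot: [0.003, 1.0, 0.0, 0.0]
ft_force: [-0.2, 0.4, -1.1]
width: 0.0379
```

```bash
python3 - <<'E'
from h import *
s=state()
im=r.camera('scene');cv2.imwrite('pics/s5.png',im[80:230,250:470,::-1].repeat(3,0).repeat(3,1))
E
```

```text
t 13.62 tcp mm [570.7 429.5   4.5] yaw 179.6 w 37.9 F [-0.2  0.4 -1.1]
```

View pics/s5.png

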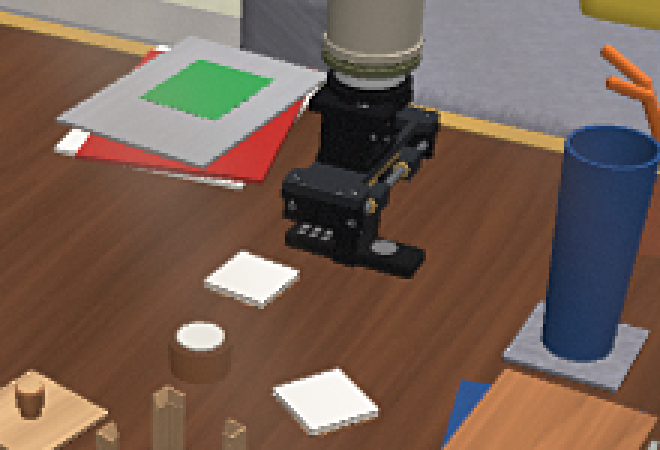

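Request:
move_arm:
  deltas:
    - [-0.4, 0, 0, 0, 0]
    - [0.4, 0, 0, 0, 0]
    - [1, 0, 0, -0.6, 0]
    - [1, 0, 0, -1, 0]
    - [1, 0, 0, -1, 0]
    - [1, 0, 0, -1, 0]
    - [1, 0.4, -0.7, -1, 0]
    - [1, 0.7, -1, 0, 0]
    - [1, 0.7, -1, 0, 0]
    - [1, 0.65, -1, 0, 0]
    - [1, 0, 0, 0, 0.05]
    - [1, 0, 0, 0, 0]
  squeeze: 3

```text
time: 14.67
ee_pos: [0.5091, 0.336, 0.1206]
eef_rot: [0.045, 0.999, -0.001, 0.001]
ft_force: [-0.7, -0.3, 0.4]
width: 0.0869
```

```bash
cat >> h.py <<'E'
def coast(name,z=.010,thr=170):
    s=state(); T,K=T_wc('wrist',s); im=r.camera('wrist');cv2.imwrite('pics/'+name,im[:,:,::-1])
    for o in whites(im,T,K,z,thr,800):
        print(o[0],np.round(o[1][0],1),np.round(o[1][1],1),'ang',round(o[1][2]%90,1))
    return im
E
python3 - <<'E'
from h import *
coast('w6.png')
E
```

```text
t 14.67 tcp mm [509.1 336.  120.6] yaw 174.9 w 86.9 F [-0.7 -0.3  0.4]
[521.   6.] [374.7 522.7] [58.3  7.7] ang 84.8
[282. 201.] [508.  335.2] [64.  65.8] ang 83.3
[118. 246.] [535.5 183.8] [44.1 42.4] ang 58.4
[176. 348.] [650.3 214.6] [25.9 59.2] ang 55.3
```

View pics/w6.png

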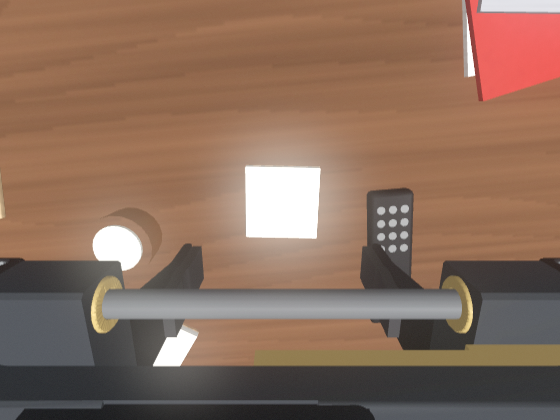

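```bash
python3 - <<'E'
from h import *
delta([508.0,335,2.5],174)
E
```

```text
shift mm tool [  1.4  -2.4 118.2] units [ 0.057 -0.096  4.726]
turn deg 1.1 units 0.0127
```

Request:
move_arm:
  deltas:
    - [1, 0.05, -0.09, 0.9, 0.012]
    - [1, 0, 0, 0.9, 0]
    - [1, 0, 0, 0.9, 0]
    - [1, 0, 0, 0.9, 0]
    - [1, 0, 0, 0.6, 0]
    - [1, 0, 0, 0.35, 0]
    - [1, 0, 0, 0.15, 0]
    - [1, 0, 0, 0, 0]
    - [1, 0, 0, 0, 0]

```text
time: 15.47
ee_pos: [0.5078, 0.3361, 0.0026]
eef_rot: [0.052, 0.999, 0.0, 0.001]
ft_force: [0.1, 0.1, 0.1]
width: 0.0867
```

```bash
python3 - <<'E'
from h import *
coast('w7.png')
E
```

```text
t 15.47 tcp mm [507.8 336.1   2.6] yaw 174.1 w 86.7 F [0.1 0.1 0.1]
[282. 249.] [498.2 336.2] [63.5 43.6] ang 84.0
```

View pics/w7.png

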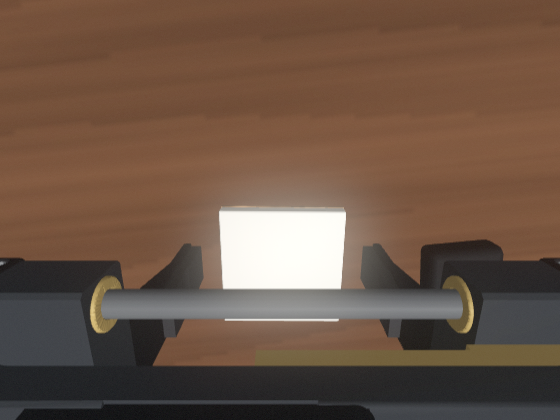

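Request:
move_arm:
  deltas:
    - [0.45, 0, 0, 0, 0]
    - [0, 0, 0, 0, 0]
    - [-1, 0, 0, 0, 0]
    - [-1, 0, 0, 0, 0]
    - [-1, 0, 0, 0, 0]
    - [-1, 0, 0, 0, 0]
  squeeze: 3

```text
time: 16.02
ee_pos: [0.5075, 0.3354, 0.0017]
eef_rot: [0.052, 0.999, 0.0, 0.0]
ft_force: [-0.8, -0.7, 1.8]
width: 0.0638
```

Request:
move_arm:
  deltas:
    - [-1, 0, 0, -0.1, 0]
    - [-1, 0, 0, -0.3, 0]
    - [-1, 0, 0, -0.4, 0]
    - [-1, 0, 0, 0, 0]

```text
time: 16.35
ee_pos: [0.5081, 0.3363, 0.0239]
eef_rot: [0.052, 0.999, 0.001, 0.001]
ft_force: [0.7, -0.2, -0.8]
width: 0.0645
```

```bash
python3 - <<'E'
from h import *
coast('w8.png',z=.010+.02)
E
```

```text
t 16.35 tcp mm [508.1 336.3  23.9] yaw 174.1 w 64.5 F [ 0.7 -0.2 -0.8]
[281. 250.] [499.6 336.1] [64.1 43. ] ang 83.9
```

View pics/w8.png

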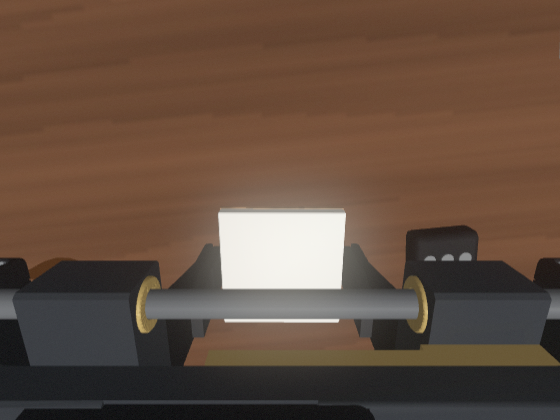

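```bash
python3 - <<'E'
from h import *
s=r.read_state();T,K=T_wc('wrist',s)
R=Ro.from_quat(s['eef_rot']).as_matrix()
P=px2w(T,K,[(219.5,211.5),(344,211.5),(339.5,321.5),(224.5,321.5)],s['ee_pos'][2]+.0081)
print(((P-s['ee_pos'])@R*1000).round(1))
im=cv2.imread('pics/w8.png')
print(im[200:218,280].tolist()); print(im[316:326,280].tolist())
# path: to case at z~? 
print('case'); delta([592,26.5,180],167.1)
E
```

```text
[[ 30.9 -31.6  -8.2]
 [ 30.8  29.8  -8.1]
 [-32.7  30.8  -8. ]
 [-32.6 -32.4  -8.1]]
[[96, 112, 134], [98, 114, 135], [99, 114, 135], [98, 113, 134], [100, 115, 136], [102, 117, 137], [104, 119, 138], [106, 121, 137], [133, 151, 168], [146, 157, 167], [148, 154, 158], [147, 153, 156], [185, 191, 194], [215, 221, 224], [232, 237, 239], [236, 242, 243], [236, 241, 243], [236, 241, 243]]
[[129, 130, 130], [128, 129, 128], [144, 147, 147], [212, 218, 220], [231, 236, 239], [208, 215, 220], [146, 156, 168], [90, 105, 130], [88, 103, 128], [84, 101, 126]]
case
shift mm tool [-115.8 -298.9 -157.1] units [ -4.634 -11.956  -6.284]
turn deg 7.0 units 0.0773
```

Request:
move_arm:
  deltas:
    - [-1, 0, 0, -0.7, 0]
    - [-1, 0, -0.3, -0.9, 0]
    - [-1, -0.4, -0.8, -0.9, 0]
    - [-1, -0.4, -1, -0.9, 0]
    - [-1, -0.4, -1, -0.9, 0]
    - [-1, -0.4, -1, -0.9, 0]
    - [-1, -0.4, -1, -0.9, 0]
    - [-1, -0.4, -1, -0.2, 0]
    - [-1, -0.4, -1, 0, 0]
    - [-1, -0.4, -1, 0, 0]
    - [-1, -0.4, -1, 0, 0]
    - [-1, -0.4, -1, 0, 0]

```text
time: 17.4
ee_pos: [0.5808, 0.0724, 0.1791]
eef_rot: [0.052, 0.999, -0.0, 0.0]
ft_force: [0.2, 0.9, -0.8]
width: 0.0639
```

Request:
move_arm:
  deltas:
    - [-1, -0.4, -1, 0, 0]
    - [-1, -0.2, -0.5, 0, 0]
    - [-1, 0, 0, 0, 0.039]
    - [-1, 0, 0, 0, 0.039]
    - [-1, 0, 0, 0, 0]
    - [-1, 0, 0, 0, 0]

```text
time: 17.9
ee_pos: [0.5915, 0.0358, 0.1791]
eef_rot: [0.112, 0.994, -0.0, 0.0]
ft_force: [-0.3, -0.2, -0.8]
width: 0.0643
```

```bash
python3 - <<'E'
from h import *
s=state()
im=r.camera('wrist');cv2.imwrite('pics/w9.png',im[:,:,::-1])
cv2.imwrite('pics/w9z.png',cv2.resize(im[130:260,215:345,::-1],None,fx=5,fy=4.5,interpolation=cv2.INTER_CUBIC))
E
```

```text
t 17.9 tcp mm [591.5  35.8 179.1] yaw 167.2 w 64.3 F [-0.3 -0.2 -0.8]
```

View pics/w9.png

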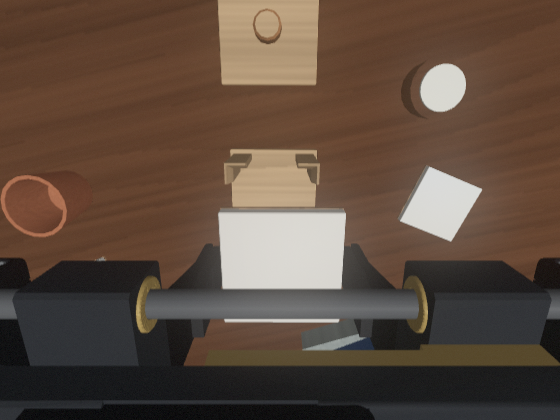

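View pics/w9z.png

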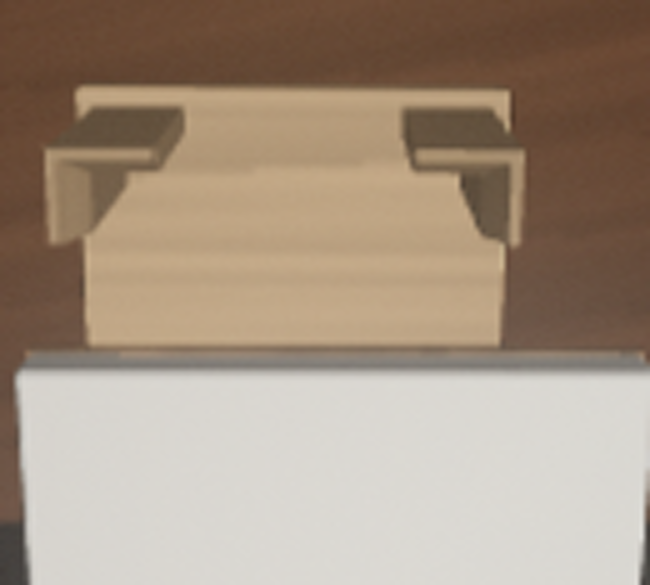

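```bash
cat >> h.py <<'E'
def tool(s,P):
    R=Ro.from_quat(s['eef_rot']).as_matrix(); return (np.atleast_2d(P)-s['ee_pos'])@R*1000
E
python3 - <<'E'
from h import *
s=r.read_state();T,K=T_wc('wrist',s)
f=lambda x,y:(215+(x+.5)/5-.5,130+(y+.5)/4.5-.5)
A=tool(s,px2w(T,K,[f(46,148),f(524,150)],.07)); B=tool(s,px2w(T,K,[f(77,88),f(511,90)],.01))
print(A.round(1),B.round(1))
for X,h in((A,40),(B,44)):
    m=X.mean(0); print('case centre rel tool',m[0]-h,m[1], 'len',np.linalg.norm(X[1]-X[0]),'ang',np.degrees(np.arctan2(X[1,0]-X[0,0],X[1,1]-X[0,1])))
E
```

```text
[[ 36.3 -48.8 109.1]
 [ 35.8  30.7 109.1]] [[ 40.1 -52.4 169.1]
 [ 39.6  34.6 169.1]]
case centre rel tool -3.9244586491279136 -9.060078884843765 len 79.4416991991612 ang -0.326426246115035
case centre rel tool -4.136426952822106 -8.911894905531742 len 87.06402345293806 ang -0.34885723919391914
```

Request:
move_arm:
  deltas:
    - [-1, -0.12, -0.35, 0, 0.004]
    - [-1, 0, 0, 0.6, 0]
    - [-1, 0, 0, 0.9, 0]
    - [-1, 0, 0, 0.9, 0]
    - [-1, 0, 0, 0.9, 0]
    - [-1, 0, 0, 0.5, 0]
    - [-1, 0, 0, 0.15, 0]
    - [-1, 0, 0, 0, 0]
    - [-1, 0, 0, 0, 0]

```text
time: 18.7
ee_pos: [0.5933, 0.026, 0.0813]
eef_rot: [0.116, 0.993, 0.0, 0.001]
ft_force: [0.6, -0.1, -0.7]
width: 0.0639
```

```bash
python3 - <<'E'
from h import *
s=state()
im=r.camera('wrist');cv2.imwrite('pics/w10.png',im[:,:,::-1])
im=r.camera('scene');cv2.imwrite('pics/s10.png',im[150:290,220:400,::-1].repeat(4,0).repeat(4,1))
E
```

```text
t 18.7 tcp mm [593.3  26.   81.3] yaw 166.7 w 63.9 F [ 0.6 -0.1 -0.7]
```

View pics/w10.png

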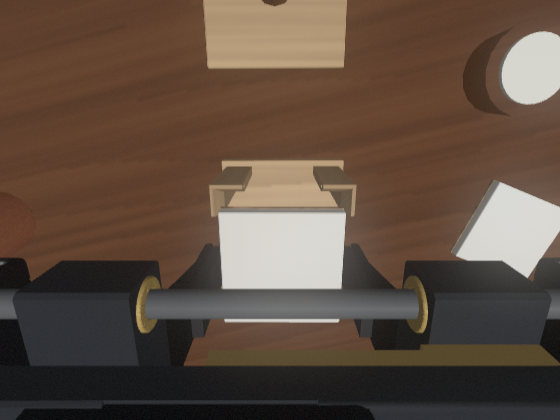

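View pics/s10.png

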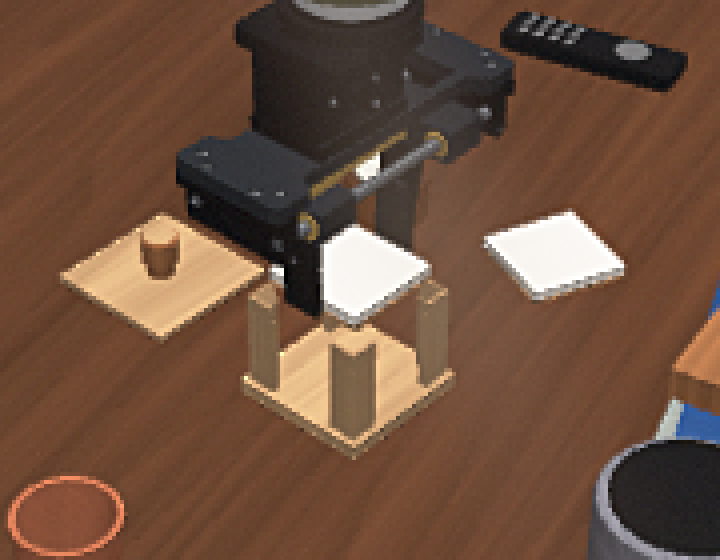

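```bash
python3 - <<'E'
from h import *
s=r.read_state();T,K=T_wc('wrist',s)
A=tool(s,px2w(T,K,[(211,184.5),(354.3,184.5)],.07)); B=tool(s,px2w(T,K,[(222,160.5),(343,160.5)],.01))
print(A.round(1),B.round(1),A.mean(0)-[40,0,0],B.mean(0)-[44,0,0])
im=cv2.imread('pics/w10.png')[150:230,190:370];cv2.imwrite('pics/w10z.png',cv2.resize(im,None,fx=4,fy=4,interpolation=cv2.INTER_CUBIC))
E
```

```text
[[ 39.9 -39.2  11.6]
 [ 39.8  38.6  11.6]] [[ 43.7 -43.4  71.6]
 [ 43.6  43.1  71.6]] [-0.15500545 -0.26832283 11.6188431 ] [-0.33354574 -0.13302426 71.61149672]
```

View pics/w10z.png

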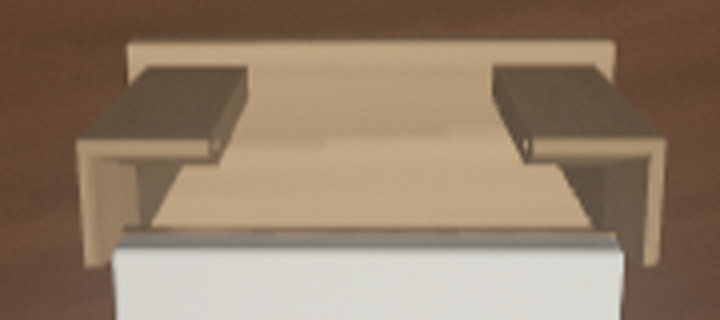

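Request:
move_arm:
  deltas:
    - [-1, 0.02, 0.015, 0.2, 0]
    - [-1, 0, 0, 0.3, 0]
    - [-1, 0, 0, 0.4, 0]
    - [-1, 0, 0, 0.4, 0]
    - [-1, 0, 0, 0.4, 0]
    - [-1, 0, 0, 0.4, 0]
    - [-1, 0, 0, 0.3, 0]
    - [-1, 0, 0, 0.2, 0]
    - [-1, 0, 0, 0, 0]
    - [-1, 0, 0, 0, 0]

```text
time: 19.63
ee_pos: [0.5923, 0.0264, 0.0152]
eef_rot: [0.116, 0.993, 0.0, -0.0]
ft_force: [-0.7, 0.6, -0.7]
width: 0.0639
```

```bash
python3 - <<'E'
from h import *
s=state()
im=r.camera('wrist');cv2.imwrite('pics/w11.png',im[:,:,::-1])
im=r.camera('scene');cv2.imwrite('pics/s11.png',im[150:290,220:400,::-1].repeat(4,0).repeat(4,1))
E
```

```text
t 19.63 tcp mm [592.3  26.4  15.2] yaw 166.7 w 63.9 F [-0.7  0.6 -0.7]
```

View pics/w11.png

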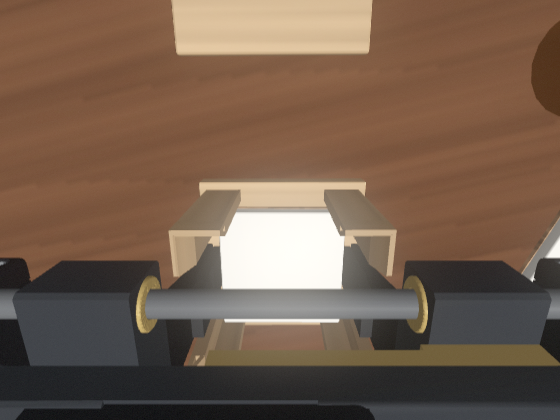

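View pics/s11.png

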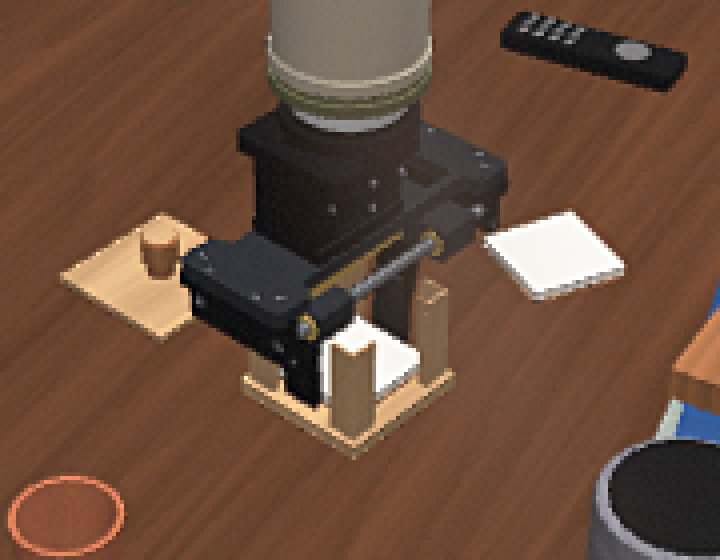

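Request:
move_arm:
  deltas:
    - [-1, 0, 0, 0.07, 0]
    - [-1, 0, 0, 0, 0]
    - [0.6, 0, 0, 0, 0]
    - [0.8, 0, 0, 0, 0]
    - [0.8, 0, 0, 0, 0]
    - [0.9, 0, 0, -0.4, 0]
    - [0.9, 0, 0, -0.8, 0]
    - [0.9, 0, 0, -1, 0]
    - [0.9, 0, 0, -1, 0]
    - [0.9, 0, 0, -1, 0]
    - [1, 0, 0, -1, 0]
    - [1, 0, 0, 0, 0]

```text
time: 20.73
ee_pos: [0.5946, 0.0273, 0.1493]
eef_rot: [0.116, 0.993, 0.0, 0.003]
ft_force: [0.5, 0.4, 0.8]
width: 0.0859
```

```bash
python3 - <<'E'
from h import *
s=state()
im=r.camera('wrist');cv2.imwrite('pics/w12.png',im[:,:,::-1])
delta([647,195,145],150)
T,K=T_wc('wrist')
for o in whites(im,T,K,.01,150,500): print(o)
E
```

```text
t 20.73 tcp mm [594.6  27.3 149.3] yaw 166.7 w 85.9 F [0.5 0.4 0.8]
shift mm tool [-13.1 175.9   2.1] units [-0.522  7.036  0.086]
turn deg 16.7 units 0.1854
(array([470.,  76.]), ((528.7424926757812, 206.02865600585938), (42.059600830078125, 42.987422943115234), 87.59579467773438))
(array([280., 196.]), ((594.7266845703125, 23.970701217651367), (65.02005767822266, 64.61800384521484), 76.5938491821289))
(array([463., 205.]), ((644.32666015625, 192.25558471679688), (63.09342956542969, 63.321266174316406), 55.04039764404297))
```

View pics/w12.png

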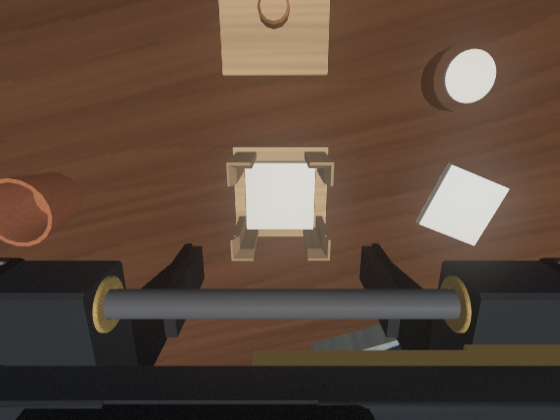

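Request:
move_arm:
  deltas:
    - [1, -0.06, 0.7, 0, 0]
    - [1, -0.06, 1, 0, 0]
    - [1, -0.06, 1, 0, 0]
    - [1, -0.06, 1, 0, 0]
    - [1, -0.06, 1, 0.2, 0]
    - [1, -0.06, 1, 0.5, 0]
    - [1, -0.06, 1, 0.4, 0]
    - [1, 0, 0.3, 0.1, 0.06]
    - [1, 0, 0, 0, 0.06]
    - [1, 0, 0, 0, 0.06]
    - [1, 0, 0, 0, 0.06]
    - [1, 0, 0, 0, 0]

```text
time: 21.78
ee_pos: [0.6424, 0.1943, 0.113]
eef_rot: [0.302, 0.953, -0.0, -0.0]
ft_force: [0.0, 0.8, -0.9]
width: 0.0868
```

```bash
python3 - <<'E'
from h import *
coast('w13.png')
E
```

```text
t 21.78 tcp mm [642.4 194.3 113. ] yaw 144.9 w 86.8 F [ 0.   0.8 -0.9]
[190.  86.] [524.2 191.8] [44.1 43.5] ang 54.8
[285. 207.] [645.7 195. ] [63.8 64.6] ang 54.8
[520. 217.] [780.1 362.6] [63.8 67.9] ang 0.1
[116. 261.] [603.8  40.6] [45.4 35.9] ang 1.4
```

View pics/w13.png

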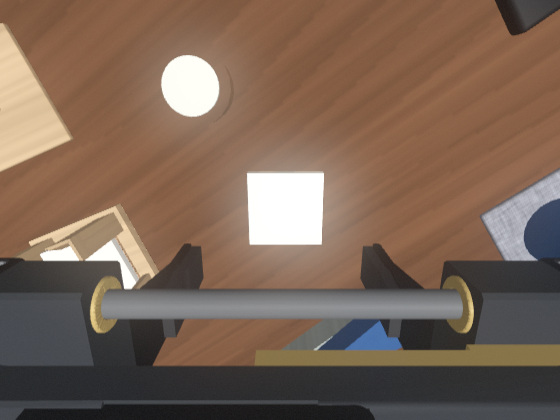

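```bash
python3 - <<'E'
from h import *
delta([645.5,194.8,2.5],144.8)
E
```

```text
shift mm tool [ -2.1   2.3 110.7] units [-0.084  0.093  4.426]
turn deg 0.4 units 0.0043
```

Request:
move_arm:
  deltas:
    - [1, -0.08, 0.09, 0.9, 0.004]
    - [1, 0, 0, 0.9, 0]
    - [1, 0, 0, 0.9, 0]
    - [1, 0, 0, 0.8, 0]
    - [1, 0, 0, 0.5, 0]
    - [1, 0, 0, 0.3, 0]
    - [1, 0, 0, 0.13, 0]
    - [1, 0, 0, 0, 0]
    - [1, 0, 0, 0, 0]

```text
time: 22.58
ee_pos: [0.6463, 0.1952, 0.0038]
eef_rot: [0.303, 0.953, 0.0, 0.001]
ft_force: [0.3, 0.2, 0.1]
width: 0.0867
```

```bash
python3 - <<'E'
from h import *
coast('w14.png')
E
```

```text
t 22.58 tcp mm [646.3 195.2   3.8] yaw 144.7 w 86.7 F [0.3 0.2 0.1]
[102.  57.] [519.6 187.9] [46.3 46.8] ang 48.2
[281. 248.] [638.6 199.9] [63.  45.1] ang 55.1
```

View pics/w14.png

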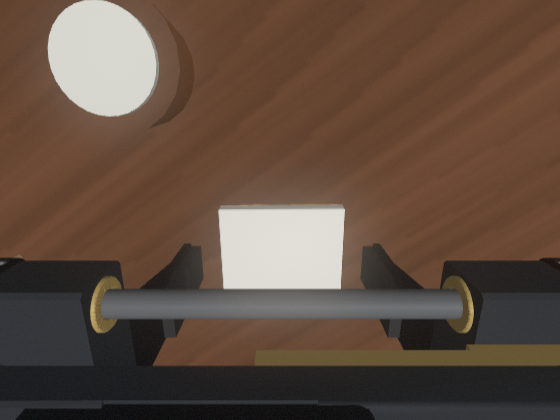

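Request:
move_arm:
  deltas:
    - [0.45, 0, 0, 0.05, 0]
    - [0, 0, 0, 0, 0]
    - [-1, 0, 0, 0, 0]
    - [-1, 0, 0, 0, 0]
    - [-1, 0, 0, 0, 0]
    - [-1, 0, 0, 0, 0]
    - [-1, 0, 0, -0.1, 0]
    - [-1, 0, 0, -0.4, 0]
    - [-1, 0, 0, -0.8, 0]
    - [-1, 0, 0, -0.9, 0]
    - [-1, 0, 0, -0.9, 0]
    - [-1, 0, 0, -0.9, 0]
  squeeze: 3

```text
time: 23.63
ee_pos: [0.6456, 0.195, 0.1033]
eef_rot: [0.303, 0.953, 0.0, 0.0]
ft_force: [0.2, -0.2, -0.8]
width: 0.0642
```

```bash
python3 - <<'E'
from h import *
state()
im=r.camera('wrist');cv2.imwrite('pics/w15.png',im[:,:,::-1])
delta([592.3,26.4,130],166.7)
E
```

```text
t 23.63 tcp mm [645.6 195.  103.3] yaw 144.7 w 64.2 F [ 0.2 -0.2 -0.8]
shift mm tool [ -53.1 -170.3  -22.2] units [-2.122 -6.812 -0.888]
turn deg -22.0 units -0.2442
```

View pics/w15.png

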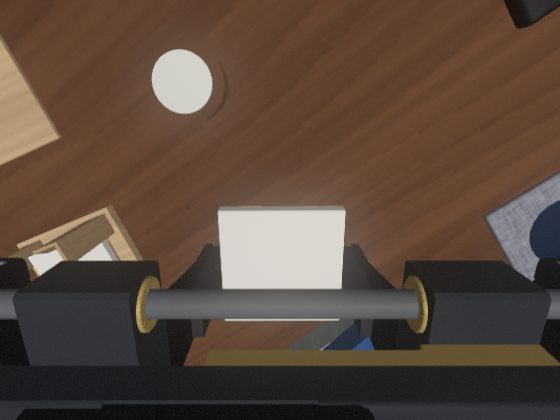

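Request:
move_arm:
  deltas:
    - [-1, -0.1, -0.5, -0.5, 0]
    - [-1, -0.3, -0.9, -0.39, 0]
    - [-1, -0.3, -0.9, 0, 0]
    - [-1, -0.3, -0.9, 0, 0]
    - [-1, -0.3, -0.9, 0, 0]
    - [-1, -0.3, -0.9, 0, 0]
    - [-1, -0.3, -0.9, 0, 0]
    - [-1, -0.22, -0.91, 0, -0.061]
    - [-1, 0, 0, 0, -0.061]
    - [-1, 0, 0, 0, -0.061]
    - [-1, 0, 0, 0, -0.061]
    - [-1, 0, 0, 0, 0]

```text
time: 24.68
ee_pos: [0.5907, 0.0251, 0.1243]
eef_rot: [0.114, 0.993, -0.0, 0.0]
ft_force: [0.0, -0.8, -1.2]
width: 0.064
```

```bash
python3 - <<'E'
from h import *
state()
im=r.camera('wrist');cv2.imwrite('pics/w16.png',im[:,:,::-1])
delta([592.3,26.4,80],166.7)
E
```

```text
t 24.68 tcp mm [590.7  25.1 124.3] yaw 166.9 w 64.0 F [ 0.  -0.8 -1.2]
shift mm tool [-1.3  1.4 44.2] units [-0.052  0.056  1.768]
turn deg -0.1 units -0.0011
```

View pics/w16.png

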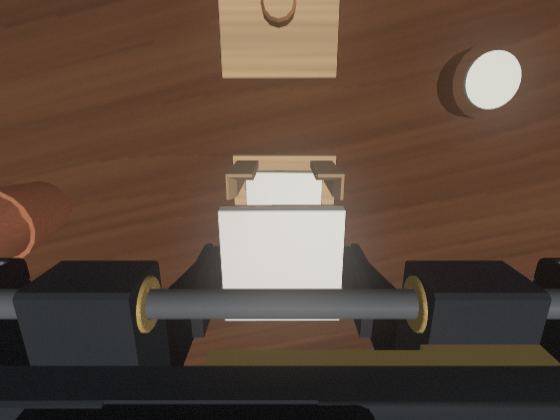

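Request:
move_arm:
  deltas:
    - [-1, -0.05, 0.05, 0.5, 0]
    - [-1, 0, 0, 0.7, 0]
    - [-1, 0, 0, 0.4, 0]
    - [-1, 0, 0, 0.15, 0]
    - [-1, 0, 0, 0, 0]
    - [-1, 0, 0, 0, 0]

```text
time: 25.23
ee_pos: [0.5923, 0.0265, 0.0802]
eef_rot: [0.116, 0.993, 0.0, -0.0]
ft_force: [1.1, -0.6, -0.2]
width: 0.0636
```

```bash
python3 - <<'E'
from h import *
state()
im=r.camera('wrist')[150:230,190:370,::-1];cv2.imwrite('pics/w17z.png',cv2.resize(im,None,fx=4,fy=4,interpolation=cv2.INTER_CUBIC))
delta([592.3,26.4,80],166.7)
E
```

```text
t 25.23 tcp mm [592.3  26.5  80.2] yaw 166.7 w 63.6 F [ 1.1 -0.6 -0.2]
shift mm tool [ 0.2 -0.1  0.6] units [ 0.009 -0.005  0.024]
turn deg -0.0 units -0.0004
```

View pics/w17z.png

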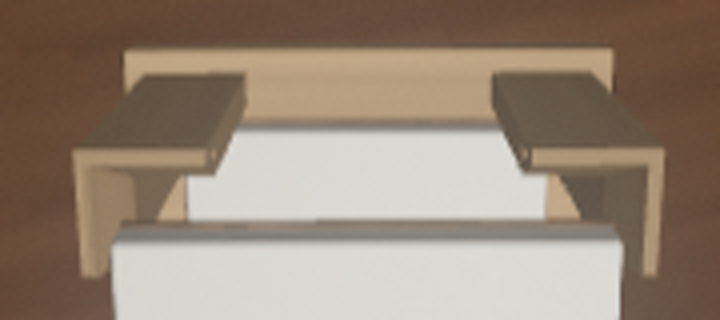

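Request:
move_arm:
  deltas:
    - [-1, -0.045, 0.01, 0.2, 0]
    - [-1, 0, 0, 0.3, 0]
    - [-1, 0, 0, 0.4, 0]
    - [-1, 0, 0, 0.4, 0]
    - [-1, 0, 0, 0.4, 0]
    - [-1, 0, 0, 0.3, 0]
    - [-1, 0, 0, 0.2, 0]
    - [-1, 0, 0, 0.06, 0]
    - [-1, 0, 0, 0, 0]
    - [-1, 0, 0, 0, 0]

```text
time: 26.12
ee_pos: [0.5936, 0.0263, 0.0238]
eef_rot: [0.116, 0.993, 0.0, 0.0]
ft_force: [0.2, -0.0, -0.7]
width: 0.0638
```

```bash
python3 - <<'E'
from h import *
s=state()
im=r.camera('scene');cv2.imwrite('pics/s18.png',im[150:290,220:400,::-1].repeat(4,0).repeat(4,1))
E
```

```text
t 26.12 tcp mm [593.6  26.3  23.8] yaw 166.7 w 63.8 F [ 0.2 -0.  -0.7]
```

View pics/s18.png

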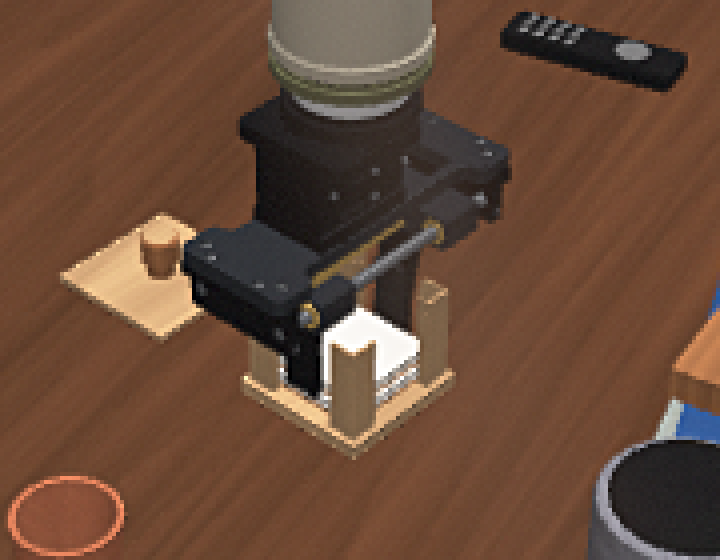

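Both stacked. Release, rise, and re-find the third coaster from the top view.

Request:
move_arm:
  deltas:
    - [0.6, 0, 0, 0, 0]
    - [0.8, 0, 0, 0, 0]
    - [0.8, 0, 0, 0, 0]
    - [0.9, 0, 0, -0.4, 0]
    - [0.9, 0, 0, -0.8, 0]
    - [0.9, 0, 0, -1, 0]
    - [0.9, 0, 0, -1, 0]
    - [1, 0, 0, -1, 0]
    - [1, 0, 0, 0, 0]

```text
time: 26.92
ee_pos: [0.5957, 0.0271, 0.1344]
eef_rot: [0.116, 0.993, 0.0, 0.003]
ft_force: [1.2, 0.1, 0.4]
width: 0.0856
```

```bash
python3 - <<'E'
from h import *
s=state()
im=r.camera('top');cv2.imwrite('pics/t19.png',im[:,:,::-1])
T,K=T_wc('top')
for o in whites(im,T,K,.010): print(o[0],np.round(o[1][0],1),np.round(o[1][1],1),round(o[1][2],1))
im=r.camera('wrist');cv2.imwrite('pics/w19.png',im[:,:,::-1])
delta([660,-205,125],100)
E
```

```text
t 26.92 tcp mm [595.7  27.1 134.4] yaw 166.7 w 85.6 F [1.2 0.1 0.4]
[77.  5.] [1006.6  463.7] [125.9  36.9] 88.7
[415.   8.] [ 976.9 -304.7] [73.2 60.3] 88.7
[466.  74.] [ 827.6 -421.1] [178.1 175.8] 88.8
[300.  94.] [786.9 -43. ] [257.4  23.2] 26.7
[329. 251.] [455.5 -78. ] [888.5 228.9] 28.0
[122.  98.] [798.7 377. ] [95.  94.6] 89.0
[373. 148.] [ 661.3 -204.6] [65.1 65.5] 10.7
[192. 208.] [530.9 201.4] [40.5 40.4] 0.3
[ 32. 322.] [289.7 547.6] [206.5 152.3] 2.8
[284. 410.] [96.3  0.6] [228.  37.] 89.8
shift mm tool [-117.5 -209.8    5.3] units [-4.701 -8.394  0.214]
turn deg -23.3 units -0.2592
```

View pics/t19.png

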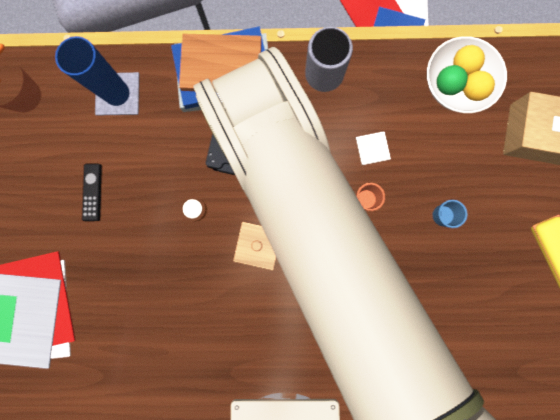

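View pics/w19.png

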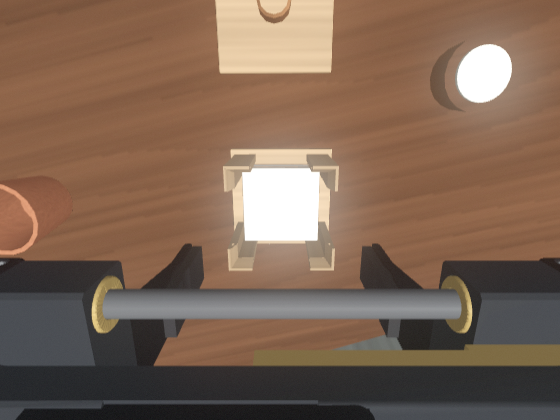

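```bash
python3 - <<'E'
from h import *
T,K=T_wc('scene'); print(px2w(T,K,[(367,318),(390,337),(413,322)],0).round(3)); print(px2w(T,K,[(366,280),(417,280)],.12).round(3))
E
```

```text
[[ 0.802 -0.107 -0.   ]
 [ 0.859 -0.13  -0.   ]
 [ 0.884 -0.073 -0.   ]]
[[ 0.8   -0.129  0.12 ]
 [ 0.881 -0.083  0.12 ]]
```

Request:
move_arm:
  deltas:
    - [1, -0.5, -0.9, 0, 0]
    - [1, -0.53, -0.95, 0, 0]
    - [1, -0.53, -0.95, 0, 0]
    - [1, -0.53, -0.95, 0, 0]
    - [1, -0.53, -0.95, 0, 0]
    - [1, -0.53, -0.95, 0, 0]
    - [1, -0.53, -0.95, 0, 0]
    - [1, -0.53, -0.95, 0.1, 0]
    - [1, -0.5, -0.84, 0.1, 0]

```text
time: 27.77
ee_pos: [0.6592, -0.2071, 0.1224]
eef_rot: [0.116, 0.993, -0.0, -0.001]
ft_force: [0.7, -0.7, 0.4]
width: 0.0871
```

Request:
move_arm:
  deltas:
    - [1, 0, 0, 0, 0.0733]
    - [1, 0, 0, 0, 0.0733]
    - [1, 0, 0, 0, 0.0733]
    - [1, 0, 0, 0, 0.0733]
    - [1, 0, 0, 0, 0.0733]
    - [1, 0, 0, 0, 0.0733]
    - [1, 0, 0, 0, 0.0733]
    - [1, 0, 0, 0, 0.0733]
    - [1, 0, 0, 0, 0.0733]
    - [1, 0, 0, 0, 0.0733]
    - [1, 0, 0, 0, 0]

```text
time: 28.68
ee_pos: [0.6591, -0.2048, 0.1226]
eef_rot: [0.64, 0.768, -0.0, -0.001]
ft_force: [0.7, -0.0, -0.4]
width: 0.0869
```

```bash
python3 - <<'E'
from h import *
coast('w20.png')
E
```

```text
t 28.68 tcp mm [ 659.1 -204.8  122.6] yaw 100.4 w 86.9 F [ 0.7 -0.  -0.4]
[285. 203.] [ 662.8 -205.2] [64.1 65.5] ang 10.4
```

View pics/w20.png

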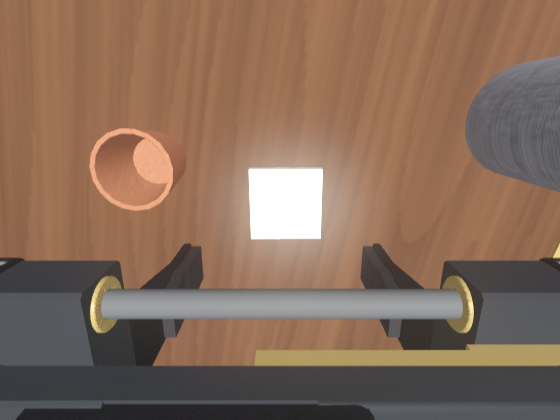

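```bash
python3 - <<'E'
from h import *
delta([662.5,-205.0,2.5],100.4)
E
```

```text
shift mm tool [ -0.7   3.5 120.2] units [-0.03   0.139  4.808]
turn deg 0.4 units 0.0047
```

Request:
move_arm:
  deltas:
    - [1, -0.03, 0.13, 0.9, 0.002]
    - [1, 0, 0, 0.9, 0]
    - [1, 0, 0, 0.9, 0]
    - [1, 0, 0, 0.9, 0]
    - [1, 0, 0, 0.6, 0]
    - [1, 0, 0, 0.4, 0]
    - [1, 0, 0, 0.2, 0]
    - [1, 0, 0, 0, 0]
    - [1, 0, 0, 0, 0]

```text
time: 29.48
ee_pos: [0.6635, -0.2053, 0.0044]
eef_rot: [0.639, 0.769, 0.0, 0.001]
ft_force: [1.2, 0.6, -0.4]
width: 0.087
```

```bash
python3 - <<'E'
from h import *
coast('w21.png')
E
```

```text
t 29.48 tcp mm [ 663.5 -205.3    4.4] yaw 100.6 w 87.0 F [ 1.2  0.6 -0.4]
[279. 246.] [ 661.  -195.9] [63.3 46.7] ang 10.5
```

View pics/w21.png

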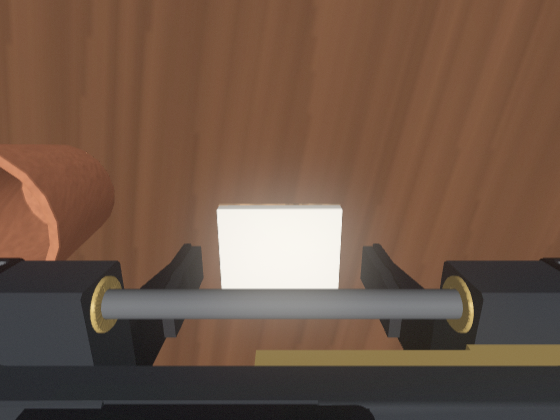

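Request:
move_arm:
  deltas:
    - [0.45, 0.06, -0.04, 0.07, 0]
    - [0, 0, 0, 0, 0]
    - [-1, 0, 0, 0, 0]
    - [-1, 0, 0, 0, 0]
    - [-1, 0, 0, 0, 0]
    - [-1, 0, 0, 0, 0]
    - [-1, 0, 0, -0.1, 0]
    - [-1, 0, 0, -0.4, 0]
    - [-1, 0, 0, -0.8, 0]
    - [-1, 0, 0, -0.9, 0]
    - [-1, 0, 0, -1, 0]
    - [-1, 0, 0, -1, 0]
  squeeze: 3

```text
time: 30.53
ee_pos: [0.6615, -0.2037, 0.1085]
eef_rot: [0.639, 0.769, 0.0, -0.0]
ft_force: [0.9, -0.6, -0.6]
width: 0.0638
```

```bash
python3 - <<'E'
from h import *
state()
im=r.camera('wrist');cv2.imwrite('pics/w22.png',im[:,:,::-1])
delta([592.8,26.4,130],76.7)
E
```

```text
t 30.53 tcp mm [ 661.5 -203.7  108.5] yaw 100.5 w 63.8 F [ 0.9 -0.6 -0.6]
shift mm tool [239.5 -27.9 -16.3] units [ 9.581 -1.115 -0.651]
turn deg 23.8 units 0.2647
```

View pics/w22.png

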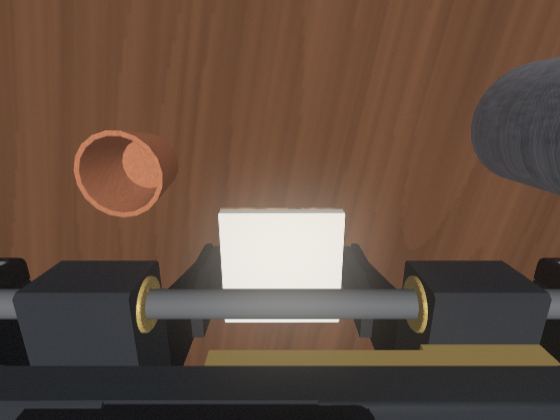

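Request:
move_arm:
  deltas:
    - [-1, 0.3, 0, -0.4, 0]
    - [-1, 0.8, -0.1, -0.25, 0]
    - [-1, 0.95, -0.115, 0, 0]
    - [-1, 0.95, -0.1, 0, 0]
    - [-1, 0.95, -0.1, 0, 0]
    - [-1, 0.95, -0.1, 0, 0]
    - [-1, 0.95, -0.1, 0, 0]
    - [-1, 0.95, -0.1, 0, 0]
    - [-1, 0.95, -0.1, 0, 0]
    - [-1, 0.95, -0.1, 0, 0]
    - [-1, 0.6, -0.2, 0, 0]
    - [-1, 0.28, -0.1, 0, 0]

```text
time: 31.58
ee_pos: [0.5867, 0.029, 0.1232]
eef_rot: [0.638, 0.77, -0.0, -0.0]
ft_force: [0.2, 0.5, -0.7]
width: 0.0637
```

Request:
move_arm:
  deltas:
    - [-1, 0, 0, 0, 0.066]
    - [-1, 0, 0, 0, 0.066]
    - [-1, 0, 0, 0, 0.066]
    - [-1, 0, 0, 0, 0.066]
    - [-1, 0, 0, 0, 0]
    - [-1, 0, 0, 0, 0]

```text
time: 32.08
ee_pos: [0.588, 0.0252, 0.123]
eef_rot: [0.783, 0.622, -0.0, 0.0]
ft_force: [0.8, 0.0, -1.3]
width: 0.064
```

```bash
python3 - <<'E'
from h import *
state()
im=r.camera('wrist');cv2.imwrite('pics/w23.png',im[:,:,::-1])
delta([592.8,26.4,80],76.7)
E
```

```text
t 32.08 tcp mm [588.   25.2 123. ] yaw 76.9 w 64.0 F [ 0.8  0.  -1.3]
shift mm tool [ 2.1  4.5 43. ] units [0.084 0.178 1.72 ]
turn deg 0.2 units 0.0026
```

View pics/w23.png

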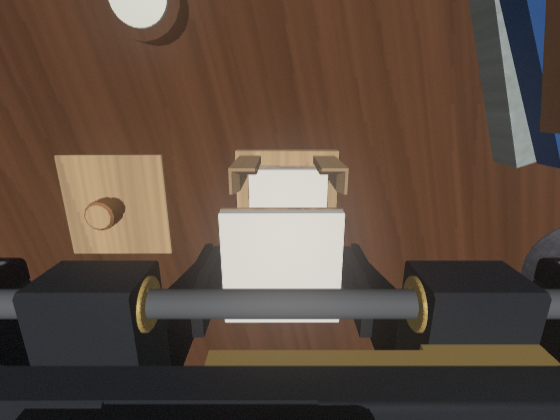

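Request:
move_arm:
  deltas:
    - [-1, 0.06, 0.17, 0.5, 0.002]
    - [-1, 0, 0, 0.7, 0]
    - [-1, 0, 0, 0.4, 0]
    - [-1, 0, 0, 0.12, 0]
    - [-1, 0, 0, 0, 0]
    - [-1, 0, 0, 0, 0]

```text
time: 32.63
ee_pos: [0.5927, 0.0266, 0.0802]
eef_rot: [0.785, 0.62, 0.0, -0.0]
ft_force: [-0.3, 0.6, -0.8]
width: 0.0641
```

```bash
python3 - <<'E'
from h import *
state()
im=r.camera('wrist')[150:230,190:370,::-1];cv2.imwrite('pics/w24z.png',cv2.resize(im,None,fx=4,fy=4,interpolation=cv2.INTER_CUBIC))
E
```

```text
t 32.63 tcp mm [592.7  26.6  80.2] yaw 76.6 w 64.1 F [-0.3  0.6 -0.8]
```

View pics/w24z.png

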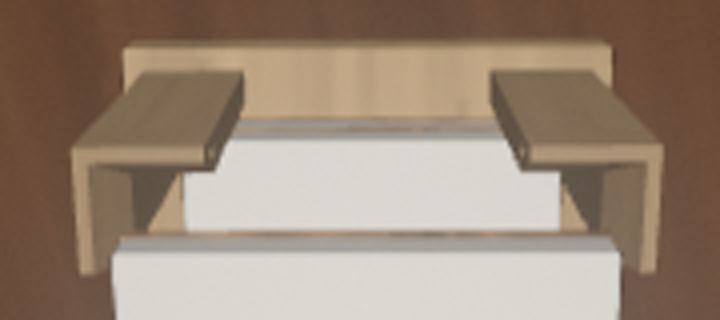

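Request:
move_arm:
  deltas:
    - [-1, 0.01, 0.01, 0.2, 0]
    - [-1, 0, 0, 0.3, 0]
    - [-1, 0, 0, 0.4, 0]
    - [-1, 0, 0, 0.4, 0]
    - [-1, 0, 0, 0.3, 0]
    - [-1, 0, 0, 0.2, 0]
    - [-1, 0, 0, 0.06, 0]
    - [-1, 0, 0, 0, 0]
    - [-1, 0, 0, 0, 0]

```text
time: 33.43
ee_pos: [0.5931, 0.0268, 0.0338]
eef_rot: [0.785, 0.62, 0.0, 0.0]
ft_force: [-0.0, -0.4, -0.2]
width: 0.0638
```

```bash
python3 - <<'E'
from h import *
s=state()
im=r.camera('scene');cv2.imwrite('pics/s25.png',im[150:290,220:400,::-1].repeat(4,0).repeat(4,1))
E
```

```text
t 33.43 tcp mm [593.1  26.8  33.8] yaw 76.6 w 63.8 F [-0.  -0.4 -0.2]
```

View pics/s25.png

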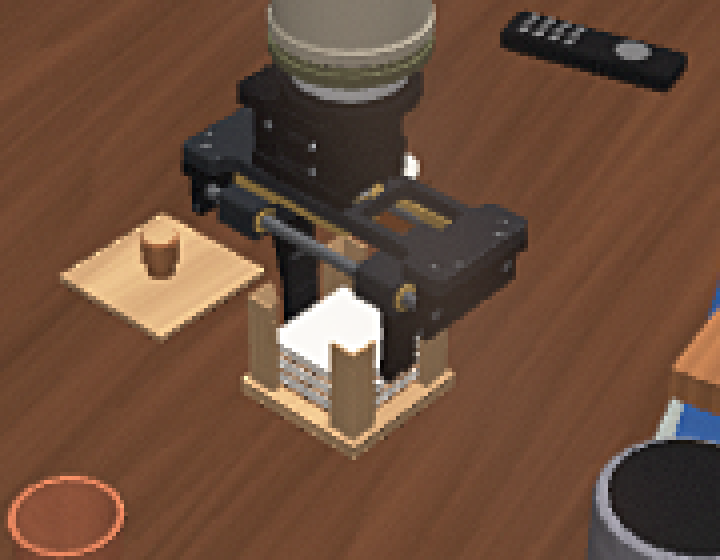

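Request:
move_arm:
  deltas:
    - [0.6, 0, 0, 0, 0]
    - [0.8, 0, 0, 0, 0]
    - [0.8, 0, 0, 0, 0]
    - [0.9, 0, 0, -0.4, 0]
    - [0.9, 0, 0, -0.8, 0]
    - [0.9, 0, 0, -1, 0]
    - [0.9, 0, 0, -1, 0]
    - [1, 0, 0, -0.8, 0]
    - [1, 0, 0, 0, 0]
    - [1, 0, 0, 0, 0]

```text
time: 34.32
ee_pos: [0.5937, 0.0268, 0.1354]
eef_rot: [0.785, 0.62, 0.001, 0.001]
ft_force: [-1.2, 0.8, -1.3]
width: 0.0863
```

```bash
python3 - <<'E'
from h import *
s=coast('w26.png',z=.04)
r.camera('scene'); nets('scene',['coaster1','coaster2']); r.camera('top'); nets('top',['coaster1','lid']); 
r.camera('wrist');nets('wrist',['lid','lid_knob','coaster1'])
E
```

```text
t 34.32 tcp mm [593.7  26.8 135.4] yaw 76.6 w 86.3 F [-1.2  0.8 -1.3]
[137.  16.] [529.3 185.4] [23.  39.1] ang 76.6
[495. 102.] [765.6  81.1] [ 13.9 123.4] ang 11.2
[281. 208.] [594.1  27.3] [68.8 63.7] ang 76.6
coaster1 tip 0.72 [590.  21.  26.]
coaster1 tip 0.57 [594.  27.   8.]
coaster2 tip 0.72 [590.  21.  26.]
coaster2 tip 0.57 [594.  27.   8.]
lid tip 0.98 [448.  59.  -3.]
lid_knob tip 0.68 [447.  56.  26.]
coaster1 tip 0.81 [595.  25.  31.]
coaster1 tip 0.26 [532. 192.  -0.]
```

View pics/w26.png

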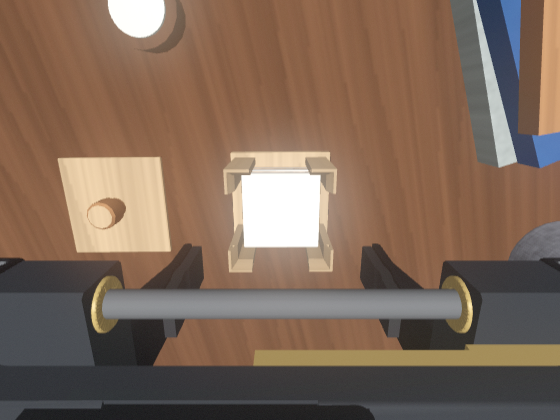

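```bash
python3 - <<'E'
from h import *
state();delta([446.4,58.9,19.0],78.3)
E
```

```text
t 34.87 tcp mm [592.7  26.7 133.3] yaw 76.6 w 87.3 F [-0.2 -0.7  0.2]
shift mm tool [  -2.7 -149.8  114.4] units [-0.106 -5.991  4.575]
turn deg -1.7 units -0.019
```

Request:
move_arm:
  deltas:
    - [0.5, -0.1, -0.6, 0, 0]
    - [0.2, 0, -1, 0, 0]
    - [0.2, 0, -1, 0, 0]
    - [0.2, 0, -1, 0, 0]
    - [0.2, 0, -1, 0, 0]
    - [0.2, 0, -0.9, 0, 0]
    - [0.2, 0, -0.49, 0, -0.019]
    - [0.2, 0, 0, 0.8, 0]
    - [0.2, 0, 0, 1, 0]
    - [0.2, 0, 0, 0.6, 0]
    - [0.2, 0, 0, 0, 0]
    - [0.2, 0, 0, 0, 0]

```text
time: 35.87
ee_pos: [0.4462, 0.0593, 0.0735]
eef_rot: [0.775, 0.632, -0.0, -0.001]
ft_force: [-0.1, 0.2, 1.7]
width: 0.0521
```

```bash
python3 - <<'E'
from h import *
state();delta([446.4,58.9,19.0],78.3)
im=r.camera('wrist');cv2.imwrite('pics/w27.png',im[:,:,::-1])
E
```

```text
t 35.87 tcp mm [446.2  59.3  73.5] yaw 78.3 w 52.1 F [-0.1  0.2  1.7]
shift mm tool [-0.3  0.3 54.5] units [-0.013  0.014  2.179]
turn deg 0.0 units 0.0003
```

View pics/w27.png

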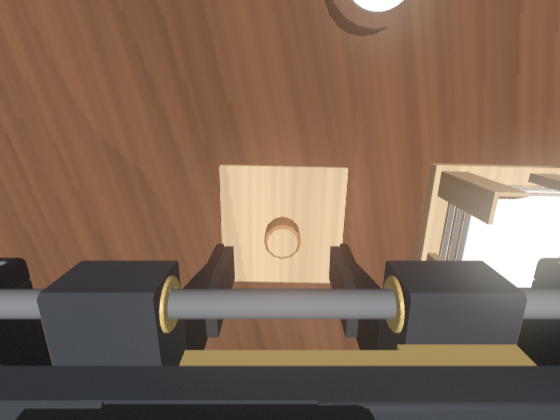

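Request:
move_arm:
  deltas:
    - [0, 0, 0, 0.8, 0]
    - [0, 0, 0, 0.8, 0]
    - [0, 0, 0, 0.4, 0]
    - [0, 0, 0, 0.15, 0]
    - [0, 0, 0, 0, 0]
    - [-0.4, 0, 0, 0, 0]
    - [-1, 0, 0, 0, 0]
    - [-1, 0, 0, 0, 0]
    - [-1, 0, 0, 0, 0]
    - [-1, 0, 0, 0, 0]
    - [-1, 0, 0, 0, 0]
  squeeze: 20

```text
time: 36.83
ee_pos: [0.447, 0.059, 0.0204]
eef_rot: [0.776, 0.631, 0.0, 0.0]
ft_force: [-1.9, -0.5, 6.6]
width: 0.0232
```

Request:
move_arm:
  deltas:
    - [-1, 0, 0, -0.3, 0]
    - [-1, 0, 0, -0.9, 0]
    - [-1, 0, 0, -1, 0]
    - [-1, 0, 0, -1, 0]
    - [-1, 0, 0, -1, 0]
    - [-1, 0, 0, 0, 0]
    - [-1, 0, 0, 0, 0]

```text
time: 37.42
ee_pos: [0.4473, 0.0589, 0.1261]
eef_rot: [0.776, 0.631, 0.001, 0.001]
ft_force: [0.1, 0.2, -1.0]
width: 0.0231
```

```bash
python3 - <<'E'
from h import *
state();delta([593.4,28.0,123],78.3)
im=r.camera('wrist');cv2.imwrite('pics/w28.png',im[:,:,::-1])
E
```

```text
t 37.42 tcp mm [447.3  58.9 126.1] yaw 78.3 w 23.1 F [ 0.1  0.2 -1. ]
shift mm tool [ -0.6 149.3   3.5] units [-0.025  5.972  0.139]
turn deg -0.0 units -0.0002
```

View pics/w28.png

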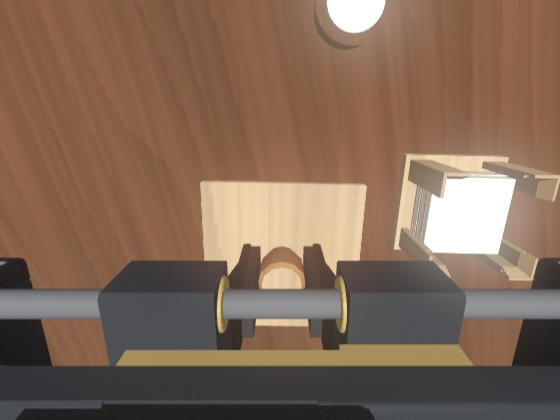

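Request:
move_arm:
  deltas:
    - [-1, 0, 0.4, 0, 0]
    - [-1, 0, 0.9, 0, 0]
    - [-1, 0, 1, 0, 0]
    - [-1, 0, 1, 0, 0]
    - [-1, 0, 1, 0, 0]
    - [-1, 0, 0.9, 0, 0]
    - [-1, -0.02, 0.5, 0, 0]
    - [-1, 0, 0.27, 0, 0]
    - [-1, 0, 0, 0.5, 0]
    - [-1, 0, 0, 0.3, 0]
    - [-1, 0, 0, 0, 0]
    - [-1, 0, 0, 0, 0]

```text
time: 38.47
ee_pos: [0.5912, 0.0285, 0.1038]
eef_rot: [0.775, 0.632, -0.001, -0.001]
ft_force: [0.1, -0.0, -1.0]
width: 0.0231
```

```bash
python3 - <<'E'
from h import *
state();delta([593.4,28.0,84],78.3)
im=r.camera('wrist');cv2.imwrite('pics/w29.png',im[:,:,::-1])
im=r.camera('scene');cv2.imwrite('pics/s29.png',im[150:290,220:400,::-1].repeat(4,0).repeat(4,1))
E
```

```text
t 38.47 tcp mm [591.2  28.5 103.8] yaw 78.3 w 23.1 F [ 0.1 -0.  -1. ]
shift mm tool [-0.   2.3 19.8] units [-0.001  0.092  0.792]
turn deg 0.0 units 0.0005
```

View pics/w29.png

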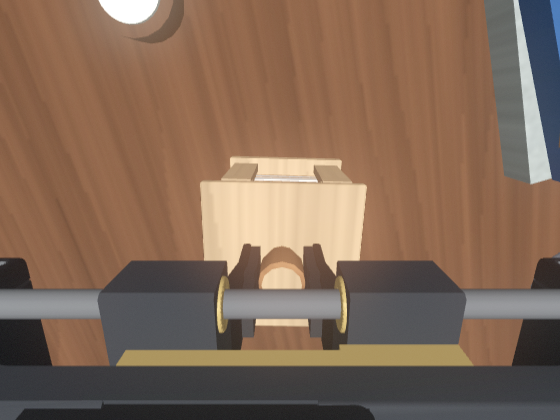

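View pics/s29.png

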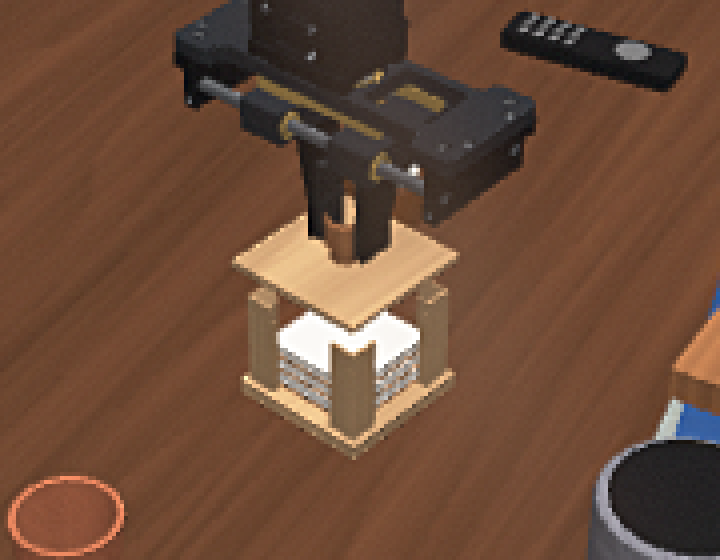

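Request:
move_arm:
  deltas:
    - [-1, 0, 0.08, 0, 0]
    - [-1, 0, 0, 0.15, 0]
    - [-1, 0, 0, 0.15, 0]
    - [-1, 0, 0, 0.15, 0]
    - [-1, 0, 0, 0.12, 0]
    - [-1, 0, 0, 0.1, 0]
    - [-1, 0, 0, 0.06, 0]
    - [-1, 0, 0, 0, 0]
    - [-1, 0, 0, 0, 0]

```text
time: 39.32
ee_pos: [0.5946, 0.0279, 0.0865]
eef_rot: [0.775, 0.631, -0.0, 0.0]
ft_force: [-0.4, -0.1, -0.8]
width: 0.0228
```

```bash
python3 - <<'E'
from h import *
state();delta([593.4,28.0,84],78.3)
im=r.camera('scene');cv2.imwrite('pics/s30.png',im[150:290,220:400,::-1].repeat(4,0).repeat(4,1))
E
```

```text
t 39.32 tcp mm [594.6  27.9  86.5] yaw 78.3 w 22.8 F [-0.4 -0.1 -0.8]
shift mm tool [-0.1 -1.2  2.5] units [-0.005 -0.047  0.101]
turn deg 0.0 units 0.0001
```

View pics/s30.png

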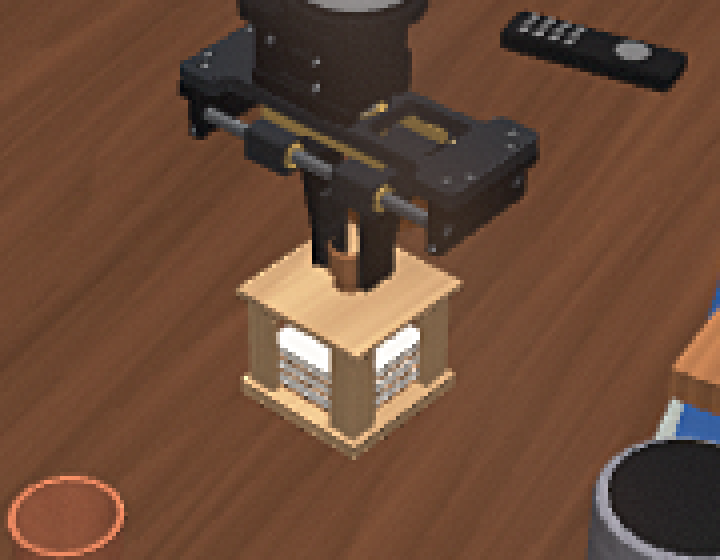

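Request:
move_arm:
  deltas:
    - [-1, 0, -0.02, 0.04, 0]
    - [-1, 0, 0, 0.04, 0]
    - [-1, 0, 0, 0, 0]

```text
time: 39.62
ee_pos: [0.5942, 0.028, 0.0848]
eef_rot: [0.776, 0.631, 0.0, 0.0]
ft_force: [-0.1, -0.2, 0.9]
width: 0.0233
```

Request:
move_arm:
  deltas:
    - [-1, 0, 0, 0.03, 0]
    - [-1, 0, 0, 0, 0]

```text
time: 39.78
ee_pos: [0.5943, 0.028, 0.0846]
eef_rot: [0.775, 0.631, 0.0, 0.0]
ft_force: [-3.2, -0.1, 7.2]
width: 0.0229
```

Contact at the seated height (about 64 mm). Release and rise.

Request:
move_arm:
  deltas:
    - [-0.3, 0, 0, 0, 0]
    - [0, 0, 0, 0, 0]
    - [0.1, 0, 0, 0, 0]
    - [0.1, 0, 0, -0.3, 0]
    - [0.1, 0, 0, -0.8, 0]
    - [0.1, 0, 0, -1, 0]
    - [0.1, 0, 0, -1, 0]
    - [0.1, 0, 0, -1, 0]
    - [0.1, 0, 0, -1, 0]
    - [0.1, 0, 0, 0, 0]
    - [0.1, 0, 0, 0, 0]

```text
time: 40.7
ee_pos: [0.5948, 0.0282, 0.2131]
eef_rot: [0.776, 0.631, 0.001, 0.001]
ft_force: [0.1, 0.6, -0.0]
width: 0.0478
```

```bash
python3 - <<'E'
from h import *
state()
im=r.camera('wrist');cv2.imwrite('pics/w31.png',im[:,:,::-1]);nets('wrist',['lid','lid_knob'])
im=r.camera('scene');cv2.imwrite('pics/s31.png',im[130:290,220:420,::-1].repeat(3,0).repeat(3,1));nets('scene',['remote','lid','coaster1','cup1','tealight'])
E
```

```text
t 40.7 tcp mm [594.8  28.2 213.1] yaw 78.3 w 47.8 F [ 0.1  0.6 -0. ]
lid_knob tip 0.87 [593.  26.  91.]
remote tip 0.73 [566. 428.   4.]
lid tip 0.57 [593.  24.  68.]
coaster1 tip 0.6 [595.  28.  10.]
coaster1 tip 0.54 [592.  19.  27.]
coaster1 tip 0.49 [593.  23.  21.]
cup1 tip 0.75 [ 547. -187.    4.]
cup1 tip 0.72 [ 509. -356.   -2.]
cup1 tip 0.3 [565. 428.   3.]
tealight tip 0.61 [526. 200.  -1.]
```

View pics/w31.png

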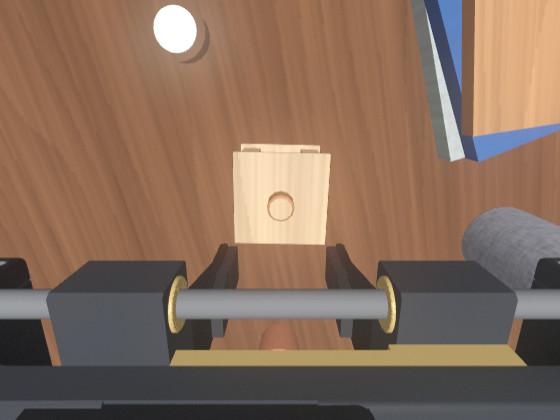

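View pics/s31.png

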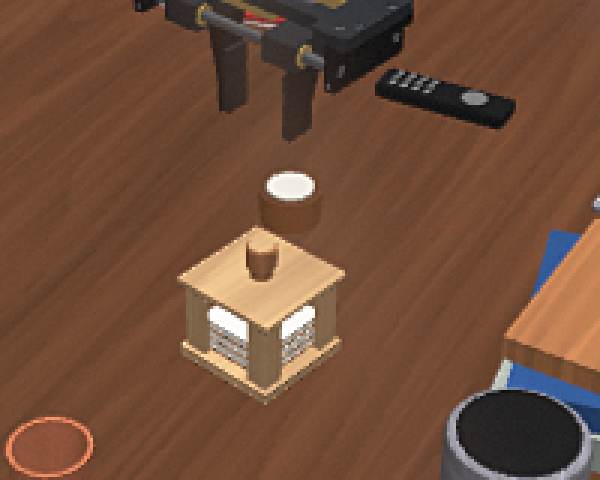

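```bash
python3 - <<'E'
from h import *
T,K=T_wc('wrist')
P=px2w(T,K,[(233.5,152.5),(329.5,153),(326,244),(234.5,243.5)],.076)*1000
print(P.mean(0).round(1),[np.linalg.norm(P[(i+1)%4]-P[i]).round(1) for i in range(4)])
r.close_job()
E
```

```text
[593.3  24.6  76. ] [np.float64(86.6), np.float64(88.8), np.float64(89.8), np.float64(88.8)]
the job is handed in; nothing more can be done
```

The coasters are put away and the job is handed in, at about 41 s of the 210 s allowed. The hand-in reports no verdict, so what follows is from my own checks.

**What I did**
1. I lifted the lid off by its knob and laid it flat on the table, about 150 mm from the case.
2. I moved the remote off coaster1 and laid it flat on bare table at about (0.57, 0.43).
3. I gripped the three coasters present one at a time at 3 N and lowered each between the posts.
4. I put the lid back on, with the coasters already in place. It made contact at about 64 mm, which is the seated height.

**What the last checks showed**
- **Lid:** The wrist picture put its centre at about (593, 25), against about (592, 26.5) for the case, so within about 2 mm. The scene picture shows it level on the posts.
- **Coasters:** All three lie flat in the case and none is left on the table.
- **Remote:** It is flat on the table.
- **Cups and tealight:** They read within about 5 mm of their starting places, which is the networks' normal error.
- **Arm:** The gripper was about 110 mm above the knob and touching nothing.

**Where readings disagreed**
- The networks put the lid's height at 68 mm rather than 64 mm, and gave three readings for the coaster stack that differ by up to 9 mm. Both look like the detectors' usual scatter, and the pictures and contact height support a proper fit.
- In the last wrist picture the lid was not detected, only its knob.

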